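# Fetch the tape dispenser from behind the supplies

## Task

The tape dispenser stands at the back of the plywood supply tray, behind the glue bottle, the jar and the tin: stand those three on the flat plywood board at the side, then set the dispenser in the middle of the black rubber mat, lengthwise along it. Then put the bottle, the jar and the tin back in the tray, each in the bay it came from, so the tray is as the others left it. Keep all four upright throughout, and leave the cup, the drinking flask and the loose tape roll where they are.

Things in the scene. Friction and masses are not known exactly. Their poses are not given: they have to be found in the camera images.
- glue: White round glue bottle with an orange nozzle cap, standing in one of the tray's three front bays. Body 50 mm in diameter and straight up to 90 mm, shoulder to 99 mm, narrow nozzle to 115 mm. Solid for gripping, about 0.15 to 0.31 kg. Origin: centre of its underside, z up.
- jar: Round glass jar of brass screws with a steel lid, standing in another front bay. 56 mm in diameter over its whole height of 96 mm (lid from 79 mm up), about 0.2 to 0.42 kg. Origin: centre of its underside, z up.
- tin: Square metal tin with a brown label on two sides, standing in the remaining front bay. 52 x 52 mm, 102 mm tall, straight sides along its x and y axes (within about 9 degrees of the tray's axes), about 0.14 to 0.28 kg. Origin: centre of its underside, z up.
- dispenser: Heavy black desk tape dispenser in the tray's long back compartment, lengthwise along the tray's y. 132 mm long (its x), 52 mm wide (y), 58 mm tall at the roll; about 0.3 to 0.6 kg. Grip it across the width: flat sides from x = -60 to +30 mm, up to 46 mm high. The containers stand too near before it for a finger to pass. Origin: centre of its underside, z up, +x to the steel cutter.
- tray: Fixed open plywood tray, 164 (x) x 234 mm (y), walls 5 mm thick, 22 mm high, floor 5 mm thick. Its -x half has three bays centred at x = -41, y = -76, 0, +76 mm, 72 mm wide, between two dividers 4 mm thick, 15 mm high over the table, 66 mm long from the -x wall. They are open to the back compartment, where the dispenser stands at about x = +27 mm. Origin: centre of its underside.
- board: Flat plain plywood board lying to one side of the tray, fixed: 230 mm along its x (which points roughly away from the robot), 120 mm along its y, 6 mm thick. The three containers go on it meanwhile. Origin: centre of its underside.
- mat: Thin black rubber mat on the other side of the tray, fixed: 172 mm along its x (roughly away from the robot), 92 mm along its y, 3 mm thick. The dispenser goes on its middle. Origin: centre of its underside.
- cup: White drinking cup, 70 mm in diameter, 75 mm tall, at one of the far corners of the work area: not to be moved. Origin: centre of its underside.
- flask: Grey drinking flask with a steel cap, 66 mm in diameter, 190 mm tall, at the other far corner: not to be moved. Origin: centre of its underside.
- tape_roll: Loose black roll of tape lying flat between robot and tray, 66 mm in diameter, 19 mm high: not to be moved. Origin: centre of its underside.
Mind the look-alikes: they are no part of the job. What is shaped like the tin but green or red is not meant.

How it is judged:
By the outcome, as a careful person would: the job done as asked, in the order asked, and still so for the second after the job is handed in, with the robot touching nothing.
It also fails if it takes over 144 s, if anything falls off the work surface, if the arm or the gripper's body presses on something with over 40 N, if the wrist force passes 120 N, or if a joint passes its speed limit or range.

## Robot

A 6-joint arm with a two-finger parallel gripper is mounted at the origin on the work surface. World frame = base frame: x ahead of the robot, y to its left, z up, the work surface at z = 0. Lengths are in m, angles in rad, forces in N, time in s.
With the tool pointing down it reaches from about 0.425 to 0.95 m from the base axis. Payload 3.5 kg.
Tool frame: the origin (TCP) lies on the centre line of the jaws, within the pads' length; the fingertips stand 17 mm ahead of it and the grasp point (between the pads) lies 2 mm behind it; z points along the fingers, y is the line along which they close (so a half turn about z gives the same grasp; the last joint's range is limited). The gripper opens to 85 mm and grips with 20 to 120 N. Pads are 22 mm wide; open, the fingers measure 114 mm over their backs; the gripper's body (76 mm by 85 mm) begins 54 mm behind the grasp point. The pads swing forward as they close: fully open they stand 13 mm farther back than shut.
Start: joints at [1.13, 0.286, 1.577, -0, 1.279, -0.15], TCP at [0.193, 0.647, 0.248] pointing down, gripper open.
Joint ranges: [-2.77, 2.77], [-0.9, 2.22], [0.21, 2.48], [-1.53, 4.67], [0.24, 2.81], [-2.84, 2.84]. Speed limits (rad/s): [2.79, 2.79, 3.14, 3.14, 3.14, 3.14].

## Interface

Orientations are given as a unit quaternion [x, y, z, w].
In Python, from plant import ctrl gives the robot as it stands. The module is installed in compiled form; this text tells all that it offers.
- The arm moves only by the tool drive_tool, never from a script. Its argument "moves" is a list of rows, each a list of 3 entries, a list of its own where there are three numbers: the turn, a rotation vector about the tool's x, y, z in rad, then the shift along the tool's x, y, z in m, then the finger opening in m, from 0 to 0.0854. A call has 1 to 5 rows; each row shifts and turns the commanded pose from where the row before left it, along the tool's axes as they then stand; what a row does not reach is not made up. A row lasts 1/8 s, in which the tool goes at most 62.5 mm and 10.7 degrees, less where a joint would pass 70% of its speed; a pose out of reach is approached as far as the arm can. A call with a gripper value outside its range is refused whole. The fingers move at their own pace and stop on an object; "grip_force" is the grip in N (left out, the last holds). Time passes only in rows, so rows that do not move let the fingers close. It gives the time, the measured TCP pose, the force, the opening and the grip force at its end, in the units of the state.
- ctrl.get_state(): the state, without advancing time (a new reading comes with each control period).
- ctrl.read_camera(name): name is "side" or "top"; returns a dict with "image" (480x640x3 uint8, red, green, blue), "fx", "fy", "cx", "cy" (pixels), "R" (3x3) and "t" (3): a world point X has camera coordinates R X + t. Camera axes: x right, y down, z forward; pixel columns grow to the right and rows downward; lengths in m; the calibration is good to about 2 mm. A picture is of the moment at which its call begins. There is no depth.
- ctrl.sign_off(): hands the job in; it is judged then, once.
The state is a dict: "time": time; "qpos": joint angles; "dq": joint speeds; "joint_efforts": joint torques, N m; "eef_pos": TCP position; "tcp_rot": TCP orientation; "contact_force": force on the tool from outside, world axes, zero at the start; "wrist_torque": the same for the moment, N m; "opening": opening from 0.0 (shut) to 1.0 (fully open); "finger_force": force on a finger pad.
Only numpy, scipy, OpenCV 4.12 (cv2) and the standard library are available. Lean on these libraries where they do the work, as an engineer would, in place of code of your own. Each camera call takes 0.05 s, during which the arm holds its last target. There are 200 camera calls.

## Working session

There is one attempt and no reset: what is moved stays moved. The work goes in short steps, Python scripts to look and compute and a tool call to move; the robot and the scene stay as the last step left them, time stands still between calls to the robot, and variables do not carry over. Pictures are saved under pics/ and viewed, at most 14 in all, crops included, and the job is handed in when it is done.

Besides the shell and the picture viewer there is one more tool, called after ">>>" in YAML: its name, and indented under it one key for each argument. drive_tool: Moves the arm, as the interface text tells. Its arguments: {"type":"object","properties":{"moves":{"type":"array","items":{"type":"array"}},"grip_force":{"type":"number"}},"required":["moves"]}

```bash
mkdir -p pics
python3 - <<'E'
from plant import ctrl
import cv2
for n in("top","side"):
    c=ctrl.read_camera(n); cv2.imwrite(f"pics/{n}0.png",c["image"][:,:,::-1]); print(n,c["fx"],c["fy"],c["cx"],c["cy"],c["R"],c["t"])
s=ctrl.get_state(); print(s)
E
```

```text
top 475.13963489202445 475.13963489202445 318.36595559804397 242.63770176041174 [[-0.01795918 -0.99983807 -0.0011374 ]
 [-0.97195557  0.01772511 -0.23449562]
 [ 0.23447781 -0.00310584 -0.97211651]] [0.00989859 0.57802251 0.89450876]
side 480.3777331477813 480.3777331477813 318.07205515241515 245.95612235615482 [[ 0.68140588 -0.73172653 -0.01619582]
 [-0.54023241 -0.48790509 -0.68563661]
 [ 0.49379648  0.47594633 -0.72776379]] [-0.41033295  0.33162135  0.88734596]
{'time': 0.1, 'qpos': array([ 1.12998092e+00,  2.87119399e-01,  1.57803658e+00, -1.32134272e-05,
        1.27857401e+00, -1.50004306e-01]), 'dq': array([ 0.00033706, -0.00319583, -0.00178142, -0.00113243,  0.00288393,
        0.00067293]), 'joint_efforts': array([ 6.82988848e-04, -4.07294798e+01, -2.93699938e+01, -1.33121198e-04,
        3.44127395e-03,  8.67503530e-06]), 'eef_pos': array([0.19328048, 0.64615779, 0.24705399]), 'tcp_rot': array([ 1.44891739e-01,  9.89446937e-01, -1.02421473e-03, -3.05071898e-04]), 'contact_force': array([ 1.16243473, -0.14731294, -1.45757153]), 'wrist_torque': array([-0.01963685,  0.01666835,  0.02687164]), 'finger_force': 0.0, 'opening': 1.0009238920764552}
```

View pics/top0.png

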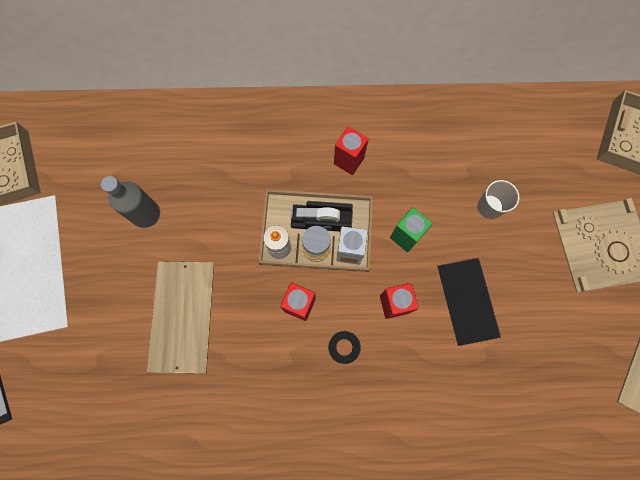

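View pics/side0.png

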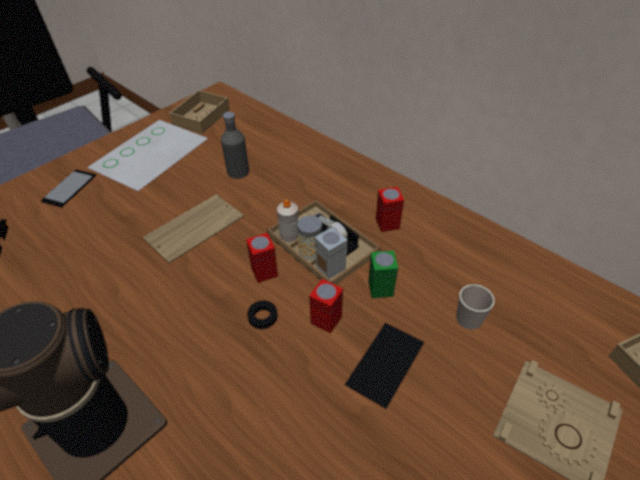

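The top view shows glue (277,240), jar (316,240), tin (352,243) and dispenser (322,215) in the tray. The board is on the left (148–214, 262–373) and the mat on the right (438–500, 259–345). Red tins stand near the front of the tray and a green one to its right.

```bash
cat > h.py <<'E'
import numpy as np, cv2
from plant import ctrl
def ray(c,u,v,z):
    d=c["R"].T@np.array([(u-c["cx"])/c["fx"],(v-c["cy"])/c["fy"],1]); o=-c["R"].T@c["t"]
    return o+d*(z-o[2])/d[2]
def proj(c,X):
    p=c["R"]@np.asarray(X)+c["t"]; return c["fx"]*p[0]/p[2]+c["cx"],c["fy"]*p[1]/p[2]+c["cy"]
def crop(img,x0,y0,x1,y1,k,fn):
    cv2.imwrite(fn,cv2.resize(img[y0:y1,x0:x1,::-1],None,fx=k,fy=k,interpolation=cv2.INTER_CUBIC))
E
python3 - <<'E'
from h import *
c=ctrl.read_camera("top"); I=c["image"]
crop(I,255,185,385,280,6,"pics/c1.png")
# mat/board corners by segmentation
g=cv2.cvtColor(I,cv2.COLOR_RGB2HSV)
m=np.zeros(I.shape[:2],np.uint8); m[240:360,425:515]=(g[240:360,425:515,2]<50)*255
b=np.zeros_like(m); b[250:385,140:225]=((g[250:385,140:225,1]<130)&(g[250:385,140:225,2]>120))*255
for n,k,z in(("mat",m,.003),("board",b,.006)):
    cs,_=cv2.findContours(k,0,2); q=max(cs,key=cv2.contourArea)[:,0]
    P=np.array([ray(c,u,v,z)[:2] for u,v in q],np.float32)
    print(n,cv2.minAreaRect(P)); print(cv2.boundingRect(q))
for n,(u,v,z) in dict(glue=(276.5,236,.12),jar=(316,234,.101),tin=(352.5,238,.107)).items(): print(n,ray(c,u,v,z))
E
```

```text
mat ((0.4625290632247925, -0.3138877749443054), (0.1691887378692627, 0.08982095122337341), 10.006454467773438)
(438, 259, 62, 87)
board ((0.44162455201148987, 0.2894299626350403), (0.12202825397253036, 0.23081691563129425), 87.81522369384766)
(147, 261, 67, 113)
glue [0.58033797 0.07985995 0.12      ]
jar [0.58787616 0.00387819 0.101     ]
tin [ 0.57696061 -0.06711852  0.107     ]
```

View pics/c1.png

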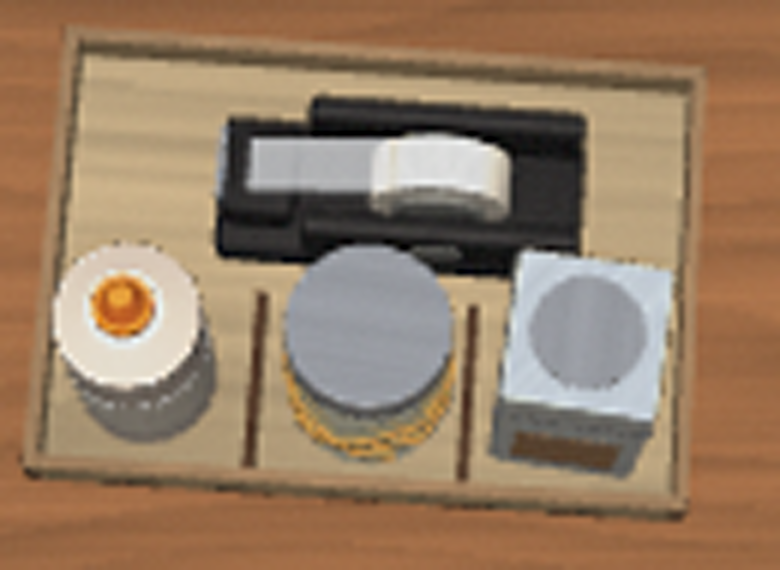

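The enlarged crop shows the tray's back corners at (68,28) and (704,68). The back cheek's outer top edge runs (312,97)–(585,115), with the cutter at the left (+y). The tin's top corners are (516,252), (672,267), (657,421) and (498,403). The jar lid spans 285–455 × 245–411, and the glue body spans 54–200.

Run:
```python
from h import *
c=ctrl.read_camera("top")
f=lambda x,y,z: ray(c,255+(x+.5)/6-.5,185+(y+.5)/6-.5,z)[:2]
L,R=f(68,28,.022),f(704,68,.022); d=(L-R); print("tray",L,R,np.hypot(*d),"yaw y-axis deg",np.degrees(np.arctan2(d[1],d[0])))
ey=d/np.hypot(*d); ex=np.array([ey[1],-ey[0]]); T=(L+R)/2-.082*ex; print("centre",T,"bays",[T-.041*ex+k*.076*ey for k in(1,0,-1)])
t=np.array([f(*p,.107) for p in((516,252),(672,267),(657,421),(498,403))]); print("tin",t.mean(0),np.linalg.norm(t-np.roll(t,1,0),axis=1),[np.degrees(np.arctan2(*(a-b)[::-1])) for a,b in((t[0],t[1]),(t[3],t[2]))])
print("jar",f(370,328,.101),"w",np.hypot(*(f(285,328,.101)-f(455,328,.101))))
print("glue",f(124,305,.12),"shoulder",f(127,314,.099))
a,b=f(312,97,.051),f(585,115,.051); e=(a-b)/np.hypot(*(a-b)); n=np.array([e[1],-e[0]]); print("disp len",np.hypot(*(a-b)),"yaw",np.degrees(np.arctan2(e[1],e[0])),"mid of flat",(a+b)/2-.026*n,"origin",(a+b)/2-.026*n+.015*e)
```

```text
tray [0.71161898 0.11187373] [ 0.69200237 -0.11930819] 0.23201269448393289 yaw y-axis deg 85.14986736532867
centre [0.6201043  0.00321585] bays [array([0.58567688, 0.08241025]), array([0.57925111, 0.00668239]), array([ 0.57282533, -0.06904548])]
tin [ 0.57203886 -0.06637784] [0.05091313 0.05109571 0.0517264  0.05149323] [np.float64(83.25159681408847), np.float64(82.33710617551912)]
jar [0.5772325  0.00356667] w 0.05555682500443402
glue [0.58154027 0.08226738] shoulder [0.58391435 0.08316767]
disp len 0.09614745715562067 yaw 84.98664580521923 mid of flat [ 0.6436674  -0.02300506] origin [ 0.64497822 -0.00806244]
```

```bash
cat > plan.py <<'E'
# plan(target xyz, psi deg, rows): shifts in tool axes, rows = steps; psi = heading of tool y
import sys
from h import *
from scipy.spatial.transform import Rotation as Ro
def psi0(s):
    y=Ro.from_quat(s["tcp_rot"]).apply([0,1,0]); return np.degrees(np.arctan2(y[1],y[0]))
def chain(wps,p=None,a=None):
    s=ctrl.get_state()
    if p is None: p,a=np.array(s["eef_pos"]),psi0(s); print("now",p.round(4),round(a,1))
    for x,y,z,b,n in wps:
        d=np.array([x,y,z])-p; da=(b-a)/n
        print(f"-> {x,y,z,b}")
        for i in range(n):
            r=np.radians(a+i*da); D=d/n
            print([0,0,round(-np.radians(da),4)],[round(-np.sin(r)*D[0]+np.cos(r)*D[1],4),round(np.cos(r)*D[0]+np.sin(r)*D[1],4),round(-D[2],4)])
            if abs(da)<1e-6: print("  x",n); break
        p=np.array([x,y,z]); a=b
E
python3 -c "
from plan import *
chain([(.39,.36,.22,30,5),(.583,.0825,.2,30,6),(.583,.0825,.077,30,3)])"
```

```text
now [0.1933 0.6463 0.2474] 73.3
-> (0.39, 0.36, 0.22, 30)
[0, 0, np.float64(0.1513)] [np.float64(-0.0541), np.float64(-0.0436), np.float64(0.0055)]
[0, 0, np.float64(0.1513)] [np.float64(-0.06), np.float64(-0.0349), np.float64(0.0055)]
[0, 0, np.float64(0.1513)] [np.float64(-0.0646), np.float64(-0.0255), np.float64(0.0055)]
[0, 0, np.float64(0.1513)] [np.float64(-0.0677), np.float64(-0.0155), np.float64(0.0055)]
[0, 0, np.float64(0.1513)] [np.float64(-0.0693), np.float64(-0.0051), np.float64(0.0055)]
-> (0.583, 0.0825, 0.2, 30)
[0, 0, np.float64(-0.0)] [np.float64(-0.0561), np.float64(0.0047), np.float64(0.0033)]
  x 6
-> (0.583, 0.0825, 0.077, 30)
[0, 0, np.float64(-0.0)] [np.float64(0.0), np.float64(0.0), np.float64(0.041)]
  x 3
```

>>> drive_tool:
  moves:
    - [[0,0,0.15],[-0.043,-0.035,0.005],0.064]
    - [[0,0,0.15],[-0.048,-0.028,0.005],0.064]
    - [[0,0,0.15],[-0.052,-0.02,0.005],0.064]
    - [[0,0,0.15],[-0.054,-0.012,0.005],0.064]
    - [[0,0,0.15],[-0.055,-0.004,0.005],0.064]
  grip_force: 40

```text
time: 0.82
eef_pos: [0.3521, 0.4173, 0.2231]
tcp_rot: [0.499, 0.866, 0.0, 0.0]
contact_force: [0.5, -0.8, 0.3]
opening: 0.747
finger_force: 0.0
```

```bash
python3 -c "
from plan import *
chain([(.583,.0825,.2,30,7),(.583,.0825,.077,30,3)])"
```

```text
now [0.3521 0.4173 0.2231] 30.1
-> (0.583, 0.0825, 0.2, 30)
[0, 0, np.float64(0.0002)] [np.float64(-0.0579), np.float64(0.0046), np.float64(0.0033)]
[0, 0, np.float64(0.0002)] [np.float64(-0.0579), np.float64(0.0046), np.float64(0.0033)]
[0, 0, np.float64(0.0002)] [np.float64(-0.0579), np.float64(0.0046), np.float64(0.0033)]
[0, 0, np.float64(0.0002)] [np.float64(-0.0579), np.float64(0.0046), np.float64(0.0033)]
[0, 0, np.float64(0.0002)] [np.float64(-0.0579), np.float64(0.0046), np.float64(0.0033)]
[0, 0, np.float64(0.0002)] [np.float64(-0.0579), np.float64(0.0046), np.float64(0.0033)]
[0, 0, np.float64(0.0002)] [np.float64(-0.0579), np.float64(0.0046), np.float64(0.0033)]
-> (0.583, 0.0825, 0.077, 30)
[0, 0, np.float64(-0.0)] [np.float64(0.0), np.float64(0.0), np.float64(0.041)]
  x 3
```

>>> drive_tool:
  moves:
    - [[0,0,0],[-0.058,0.0046,0.0033],0.064]
    - [[0,0,0],[-0.058,0.0046,0.0033],0.064]
    - [[0,0,0],[-0.058,0.0046,0.0033],0.064]
    - [[0,0,0],[-0.058,0.0046,0.0033],0.064]
    - [[0,0,0],[-0.058,0.0046,0.0033],0.064]

```text
time: 1.45
eef_pos: [0.5186, 0.1786, 0.2068]
tcp_rot: [0.497, 0.868, 0.0, 0.0]
contact_force: [-0.1, 0.5, 0.8]
opening: 0.751
finger_force: 0.0
```

>>> drive_tool:
  moves:
    - [[0,0,0],[-0.058,0.0046,0.0033],0.064]
    - [[0,0,0],[-0.057,0.0046,0.0033],0.064]
    - [[0,0,0],[0,0,0.03],0.064]
    - [[0,0,0],[0,0,0],0.064]

```text
time: 1.95
eef_pos: [0.582, 0.085, 0.1671]
tcp_rot: [0.498, 0.867, -0.002, -0.003]
contact_force: [-0.1, -0.6, -0.3]
opening: 0.747
finger_force: 0.0
```

```bash
python3 -c "
from plan import *
c=ctrl.read_camera('side'); crop(c['image'],240,150,440,300,4,'pics/g1.png')
chain([(.583,.0825,.077,30,3)])"
```

```text
now [0.5829 0.0856 0.1689] 30.4
-> (0.583, 0.0825, 0.077, 30)
[0, 0, np.float64(0.0021)] [np.float64(-0.0009), np.float64(-0.0005), np.float64(0.0306)]
[0, 0, np.float64(0.0021)] [np.float64(-0.0009), np.float64(-0.0005), np.float64(0.0306)]
[0, 0, np.float64(0.0021)] [np.float64(-0.0009), np.float64(-0.0005), np.float64(0.0306)]
```

View pics/g1.png

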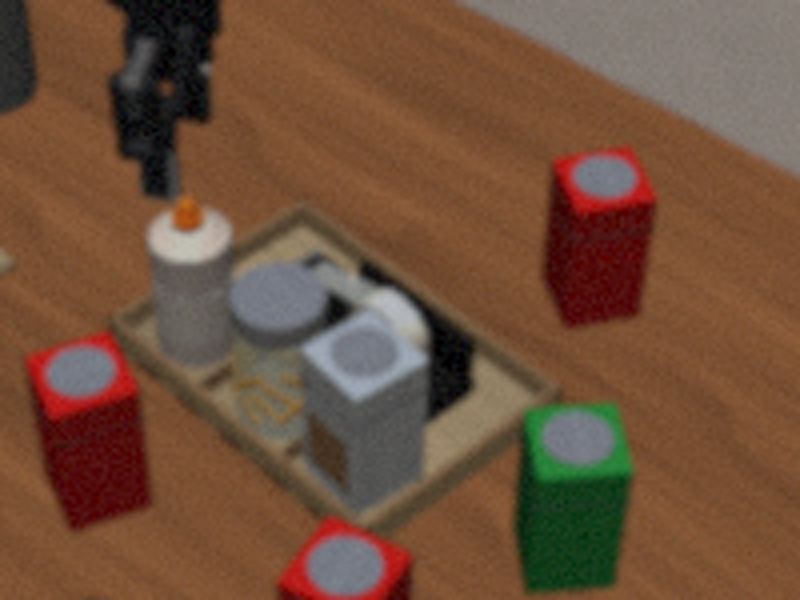

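The side view shows the open gripper above the glue (nozzle at (187,200) in the crop), with one finger on each side.

>>> drive_tool:
  moves:
    - [[0,0,0.003],[-0.0015,-0.0008,0.031],0.064]
    - [[0,0,0.003],[-0.001,-0.0005,0.031],0.064]
    - [[0,0,0],[0,0,0.029],0.064]
    - [[0,0,0],[0,0,0],0.064]

```text
time: 2.5
eef_pos: [0.5824, 0.0838, 0.078]
tcp_rot: [0.499, 0.866, -0.001, -0.002]
contact_force: [-0.2, 0.1, -0.1]
opening: 0.752
finger_force: 0.0
```

>>> drive_tool:
  moves:
    - [[0,0,0],[0,0,0],0.04]
    - [[0,0,0],[0,0,0],0.04]
    - [[0,0,0],[0,0,0],0.04]
    - [[0,0,0],[0,0,0],0.04]

```text
time: 3.0
eef_pos: [0.5854, 0.083, 0.0813]
tcp_rot: [0.5, 0.866, 0.001, 0.001]
contact_force: [-0.6, 1.8, 5.0]
opening: 0.574
finger_force: 42.2
```

>>> drive_tool:
  moves:
    - [[0,0,0],[0,0,-0.03],0.04]
    - [[0,0,0],[0,0,-0.04],0.04]
    - [[0,0,0],[0,0,-0.04],0.04]
    - [[0,0,0],[0,0,0],0.04]

```text
time: 3.5
eef_pos: [0.5861, 0.0827, 0.193]
tcp_rot: [0.5, 0.866, 0.002, 0.003]
contact_force: [1.2, 0.0, -1.3]
opening: 0.574
finger_force: 42.3
```

```bash
python3 -c "
from plan import *
chain([(.516,.2866,.186,30,5)])"
```

```text
now [0.5861 0.0827 0.193 ] 30.0
-> (0.516, 0.2866, 0.186, 30)
[0, 0, np.float64(0.0001)] [np.float64(0.0423), np.float64(0.0083), np.float64(0.0014)]
[0, 0, np.float64(0.0001)] [np.float64(0.0423), np.float64(0.0083), np.float64(0.0014)]
[0, 0, np.float64(0.0001)] [np.float64(0.0423), np.float64(0.0083), np.float64(0.0014)]
[0, 0, np.float64(0.0001)] [np.float64(0.0423), np.float64(0.0083), np.float64(0.0014)]
[0, 0, np.float64(0.0001)] [np.float64(0.0423), np.float64(0.0083), np.float64(0.0014)]
```

>>> drive_tool:
  moves:
    - [[0,0,0],[0.042,0.0083,0],0.04]
    - [[0,0,0],[0.042,0.0083,0],0.04]
    - [[0,0,0],[0.0425,0.0083,0],0.04]
    - [[0,0,0],[0.0425,0.0083,0],0.04]
    - [[0,0,0],[0.0425,0.0083,0],0.04]

```text
time: 4.12
eef_pos: [0.5122, 0.2874, 0.1863]
tcp_rot: [0.5, 0.866, -0.002, -0.001]
contact_force: [0.3, 0.6, -3.0]
opening: 0.569
finger_force: 42.2
```

>>> drive_tool:
  moves:
    - [[0,0,0],[0,0,0.035],0.04]
    - [[0,0,0],[0,0,0.035],0.04]
    - [[0,0,0],[0,0,0.025],0.04]
    - [[0,0,0],[0,0,0.007],0.04]
    - [[0,0,0],[0,0,0.0],0.04]

```text
time: 4.75
eef_pos: [0.5134, 0.2864, 0.086]
tcp_rot: [0.5, 0.866, -0.001, -0.001]
contact_force: [0.2, 1.2, -2.3]
opening: 0.569
finger_force: 42.2
```

>>> drive_tool:
  moves:
    - [[0,0,0],[0,0,0.003],0.04]
    - [[0,0,0],[0,0,0.001],0.04]
    - [[0,0,0],[0,0,0],0.04]

```text
time: 5.12
eef_pos: [0.5145, 0.2869, 0.0839]
tcp_rot: [0.5, 0.866, 0.0, 0.0]
contact_force: [-0.2, -0.3, -0.9]
opening: 0.57
finger_force: 42.2
```

>>> drive_tool:
  moves:
    - [[0,0,0],[0,0,0],0.06]
    - [[0,0,0],[0,0,0],0.064]
    - [[0,0,0],[0,0,-0.02],0.064]
    - [[0,0,0],[0,0,-0.04],0.066]
    - [[0,0,0],[0,0,-0.045],0.066]

```text
time: 5.75
eef_pos: [0.5141, 0.2867, 0.1904]
tcp_rot: [0.5, 0.866, 0.0, 0.0]
contact_force: [0.4, -0.1, 1.3]
opening: 0.776
finger_force: 0.0
```

```bash
python3 -c "
from plan import *
chain([(.577,.0035,.18,30,6)])
c=ctrl.read_camera('top'); crop(c['image'],140,200,370,380,3,'pics/b1.png')"
```

```text
now [0.5141 0.2867 0.1904] 30.0
-> (0.577, 0.0035, 0.18, 30)
[0, 0, np.float64(0.0001)] [np.float64(-0.0461), np.float64(-0.0145), np.float64(0.0017)]
[0, 0, np.float64(0.0001)] [np.float64(-0.0461), np.float64(-0.0145), np.float64(0.0017)]
[0, 0, np.float64(0.0001)] [np.float64(-0.0461), np.float64(-0.0145), np.float64(0.0017)]
[0, 0, np.float64(0.0001)] [np.float64(-0.0461), np.float64(-0.0145), np.float64(0.0017)]
[0, 0, np.float64(0.0001)] [np.float64(-0.0461), np.float64(-0.0145), np.float64(0.0017)]
[0, 0, np.float64(0.0001)] [np.float64(-0.0461), np.float64(-0.0145), np.float64(0.0017)]
```

View pics/b1.png

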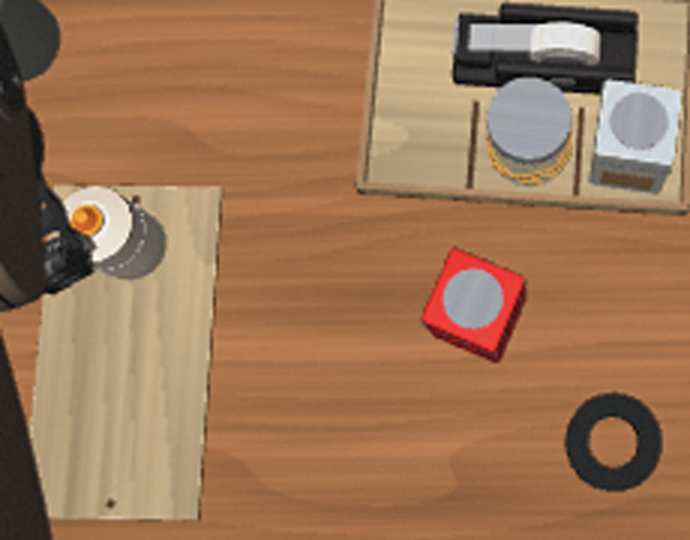

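The crop shows the glue standing upright on the far end of the board, base at about (135,250), and the tray contents undisturbed.

>>> drive_tool:
  moves:
    - [[0,0,0],[-0.046,-0.0145,0],0.068]
    - [[0,0,0],[-0.046,-0.0145,0],0.068]
    - [[0,0,0],[-0.046,-0.0145,0],0.068]
    - [[0,0,0],[-0.046,-0.0145,0],0.068]
    - [[0,0,0],[-0.046,-0.0145,0],0.068]

```text
time: 6.42
eef_pos: [0.5672, 0.0498, 0.1901]
tcp_rot: [0.5, 0.866, 0.001, 0.001]
contact_force: [-0.2, 0.1, -0.2]
opening: 0.798
finger_force: 0.0
```

>>> drive_tool:
  moves:
    - [[0,0,0],[-0.0465,-0.0145,0],0.068]
    - [[0,0,0],[0,0,0.03],0.068]
    - [[0,0,0],[0,0,0],0.068]
    - [[0,0,0],[0,0,0],0.068]

```text
time: 6.92
eef_pos: [0.5776, 0.0042, 0.1596]
tcp_rot: [0.5, 0.866, 0.0, 0.001]
contact_force: [-0.2, 0.9, 0.5]
opening: 0.799
finger_force: 0.0
```

```bash
python3 -c "
from plan import *
chain([(.577,.0035,.082,30,3)])"
```

```text
now [0.5776 0.0042 0.1596] 30.1
-> (0.577, 0.0035, 0.082, 30)
[0, 0, np.float64(0.0004)] [np.float64(-0.0001), np.float64(-0.0003), np.float64(0.0259)]
[0, 0, np.float64(0.0004)] [np.float64(-0.0001), np.float64(-0.0003), np.float64(0.0259)]
[0, 0, np.float64(0.0004)] [np.float64(-0.0001), np.float64(-0.0003), np.float64(0.0259)]
```

Next: descend, grip, lift, then carry to C (.367,.292).

>>> drive_tool:
  moves:
    - [[0,0,0],[0,-0.001,0.026],0.068]
    - [[0,0,0],[0,0,0.026],0.068]
    - [[0,0,0],[0,0,0.026],0.068]
    - [[0,0,0],[0,0,0],0.068]

```text
time: 7.42
eef_pos: [0.5754, 0.0042, 0.0795]
tcp_rot: [0.499, 0.866, -0.001, -0.001]
contact_force: [-0.5, 0.5, 0.5]
opening: 0.799
finger_force: 0.0
```

>>> drive_tool:
  moves:
    - [[0,0,0],[0,0,0],0.045]
    - [[0,0,0],[0,0,0],0.045]
    - [[0,0,0],[0,0,0],0.045]
    - [[0,0,0],[0,0,0],0.045]
  grip_force: 45

```text
time: 7.92
eef_pos: [0.5778, 0.0033, 0.0822]
tcp_rot: [0.5, 0.866, 0.001, 0.002]
contact_force: [0.4, 0.8, 6.1]
opening: 0.64
finger_force: 48.3
```

>>> drive_tool:
  moves:
    - [[0,0,0],[0,0,-0.03],0.045]
    - [[0,0,0],[0,0,-0.04],0.045]
    - [[0,0,0],[0,0,-0.04],0.045]
    - [[0,0,0],[0,0,0],0.045]

```text
time: 8.43
eef_pos: [0.5781, 0.0028, 0.1937]
tcp_rot: [0.5, 0.866, 0.001, 0.003]
contact_force: [0.5, -0.2, -2.4]
opening: 0.644
finger_force: 48.5
```

```bash
python3 -c "
from plan import *
chain([(.367,.292,.19,30,8)])"
```

```text
now [0.5781 0.0028 0.1937] 30.0
-> (0.367, 0.292, 0.19, 30)
[0, 0, np.float64(0.0001)] [np.float64(0.0445), np.float64(-0.0048), np.float64(0.0005)]
[0, 0, np.float64(0.0001)] [np.float64(0.0445), np.float64(-0.0048), np.float64(0.0005)]
[0, 0, np.float64(0.0001)] [np.float64(0.0445), np.float64(-0.0048), np.float64(0.0005)]
[0, 0, np.float64(0.0001)] [np.float64(0.0445), np.float64(-0.0048), np.float64(0.0005)]
[0, 0, np.float64(0.0001)] [np.float64(0.0445), np.float64(-0.0048), np.float64(0.0005)]
[0, 0, np.float64(0.0001)] [np.float64(0.0445), np.float64(-0.0048), np.float64(0.0005)]
[0, 0, np.float64(0.0001)] [np.float64(0.0445), np.float64(-0.0048), np.float64(0.0005)]
[0, 0, np.float64(0.0001)] [np.float64(0.0445), np.float64(-0.0048), np.float64(0.0005)]
```

>>> drive_tool:
  moves:
    - [[0,0,0],[0.0445,-0.0048,0],0.045]
    - [[0,0,0],[0.0445,-0.0048,0],0.045]
    - [[0,0,0],[0.0445,-0.0048,0],0.045]
    - [[0,0,0],[0.0445,-0.0048,0],0.045]
    - [[0,0,0],[0.0445,-0.0048,0],0.045]

```text
time: 9.05
eef_pos: [0.4417, 0.1845, 0.1875]
tcp_rot: [0.5, 0.866, -0.002, -0.002]
contact_force: [0.1, 0.4, -1.6]
opening: 0.647
finger_force: 48.4
```

>>> drive_tool:
  moves:
    - [[0,0,0],[0.0445,-0.0048,0],0.045]
    - [[0,0,0],[0.0445,-0.0048,0],0.045]
    - [[0,0,0],[0.0445,-0.0048,0],0.045]
    - [[0,0,0],[0,0,0.035],0.045]
    - [[0,0,0],[0,0,0.035],0.045]

```text
time: 9.68
eef_pos: [0.3631, 0.2922, 0.1175]
tcp_rot: [0.499, 0.867, -0.001, -0.001]
contact_force: [0.6, 0.1, -1.8]
opening: 0.643
finger_force: 48.5
```

>>> drive_tool:
  moves:
    - [[0,0,0],[0,0,0.025],0.045]
    - [[0,0,0],[0,0,0.008],0.045]
    - [[0,0,0],[0,0,0.0],0.045]
    - [[0,0,0],[0,0,0.0],0.045]

```text
time: 10.18
eef_pos: [0.3657, 0.2926, 0.0881]
tcp_rot: [0.5, 0.866, 0.001, 0.001]
contact_force: [0.2, -0.1, -2.5]
opening: 0.643
finger_force: 48.4
```

>>> drive_tool:
  moves:
    - [[0,0,0],[0,0,0.003],0.045]
    - [[0,0,0],[0,0,0.0015],0.045]
    - [[0,0,0],[0,0,0],0.045]

```text
time: 10.55
eef_pos: [0.3653, 0.2925, 0.0833]
tcp_rot: [0.5, 0.866, 0.0, 0.0]
contact_force: [0.1, 0.2, -0.6]
opening: 0.645
finger_force: 48.4
```

>>> drive_tool:
  moves:
    - [[0,0,0],[0,0,0],0.06]
    - [[0,0,0],[0,0,0],0.068]
    - [[0,0,0],[0,0,-0.02],0.068]
    - [[0,0,0],[0,0,-0.04],0.068]
    - [[0,0,0],[0,0,-0.045],0.068]

```text
time: 11.18
eef_pos: [0.3644, 0.2921, 0.1883]
tcp_rot: [0.5, 0.866, -0.001, -0.0]
contact_force: [0.4, -0.3, -0.7]
opening: 0.794
finger_force: 0.0
```

```bash
python3 -c "
from plan import *
chain([(.572,-.066,.17,83,10)])"
```

```text
now [0.3644 0.2921 0.1883] 30.0
-> (0.572, -0.066, 0.17, 83)
[0, 0, np.float64(-0.0925)] [np.float64(-0.0414), np.float64(0.0001), np.float64(0.0018)]
[0, 0, np.float64(-0.0925)] [np.float64(-0.0412), np.float64(-0.0038), np.float64(0.0018)]
[0, 0, np.float64(-0.0925)] [np.float64(-0.0407), np.float64(-0.0076), np.float64(0.0018)]
[0, 0, np.float64(-0.0925)] [np.float64(-0.0398), np.float64(-0.0113), np.float64(0.0018)]
[0, 0, np.float64(-0.0925)] [np.float64(-0.0386), np.float64(-0.0149), np.float64(0.0018)]
[0, 0, np.float64(-0.0925)] [np.float64(-0.0371), np.float64(-0.0184), np.float64(0.0018)]
[0, 0, np.float64(-0.0925)] [np.float64(-0.0352), np.float64(-0.0218), np.float64(0.0018)]
[0, 0, np.float64(-0.0925)] [np.float64(-0.0331), np.float64(-0.0249), np.float64(0.0018)]
[0, 0, np.float64(-0.0925)] [np.float64(-0.0306), np.float64(-0.0279), np.float64(0.0018)]
[0, 0, np.float64(-0.0925)] [np.float64(-0.0279), np.float64(-0.0306), np.float64(0.0018)]
```

>>> drive_tool:
  moves:
    - [[0,0,-0.0925],[-0.0414,0,0.0015],0.068]
    - [[0,0,-0.0925],[-0.0412,-0.0038,0.0015],0.068]
    - [[0,0,-0.0925],[-0.0407,-0.0076,0.0015],0.068]
    - [[0,0,-0.0925],[-0.0398,-0.0113,0.0015],0.068]
    - [[0,0,-0.0925],[-0.0386,-0.0149,0.0015],0.068]

```text
time: 11.8
eef_pos: [0.4692, 0.112, 0.1804]
tcp_rot: [0.287, 0.958, 0.0, 0.0]
contact_force: [0.8, 0.6, 0.5]
opening: 0.793
finger_force: 0.0
```

>>> drive_tool:
  moves:
    - [[0,0,-0.0925],[-0.0371,-0.0184,0.0015],0.068]
    - [[0,0,-0.0925],[-0.0352,-0.0218,0.0015],0.068]
    - [[0,0,-0.0925],[-0.0331,-0.0249,0.0015],0.068]
    - [[0,0,-0.0925],[-0.0306,-0.0279,0.0015],0.068]
    - [[0,0,-0.0925],[-0.0279,-0.0306,0.0015],0.068]

```text
time: 12.42
eef_pos: [0.5731, -0.0672, 0.1727]
tcp_rot: [0.059, 0.998, 0.0, 0.0]
contact_force: [0.7, 0.5, -0.3]
opening: 0.794
finger_force: 0.0
```

>>> drive_tool:
  moves:
    - [[0,0,0],[0,0,0.015],0.068]
    - [[0,0,0],[0,0,0],0.068]

```text
time: 12.68
eef_pos: [0.5708, -0.0652, 0.1555]
tcp_rot: [0.061, 0.998, 0.001, -0.002]
contact_force: [-0.6, 0.4, 0.0]
opening: 0.798
finger_force: 0.0
```

```bash
python3 -c "
from plan import *
chain([(.572,-.066,.084,83,3)])
c=ctrl.read_camera('side'); crop(c['image'],140,150,440,360,2.6,'pics/t1.png')"
```

```text
now [ 0.5708 -0.0652  0.1555] 83.0
-> (0.572, -0.066, 0.084, 83)
[0, 0, np.float64(-0.0002)] [np.float64(-0.0004), np.float64(-0.0002), np.float64(0.0238)]
[0, 0, np.float64(-0.0002)] [np.float64(-0.0004), np.float64(-0.0002), np.float64(0.0238)]
[0, 0, np.float64(-0.0002)] [np.float64(-0.0004), np.float64(-0.0002), np.float64(0.0238)]
```

View pics/t1.png

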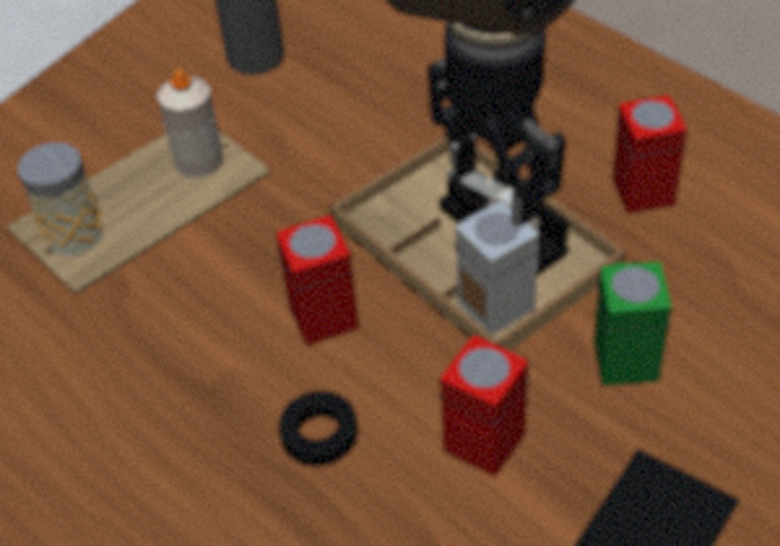

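The glue (190,130) and jar (60,200) stand upright on the board. The gripper straddles the tin top at about (500,225).

>>> drive_tool:
  moves:
    - [[0,0,0],[0,0,0.024],0.068]
    - [[0,0,0],[-0.0005,0,0.024],0.068]
    - [[0,0,0],[0,0,0.023],0.068]
    - [[0,0,0],[0,0,0],0.068]

```text
time: 13.22
eef_pos: [0.571, -0.0643, 0.085]
tcp_rot: [0.06, 0.998, 0.001, -0.002]
contact_force: [-0.4, 0.2, -0.9]
opening: 0.798
finger_force: 0.0
```

>>> drive_tool:
  moves:
    - [[0,0,0],[0,0,0],0.04]
    - [[0,0,0],[0,0,0],0.04]
    - [[0,0,0],[0,0,0],0.04]
    - [[0,0,0],[0,0,0],0.04]
  grip_force: 40

```text
time: 13.72
eef_pos: [0.5737, -0.066, 0.088]
tcp_rot: [0.061, 0.998, 0.0, 0.001]
contact_force: [-0.2, 1.0, 4.0]
opening: 0.607
finger_force: 41.6
```

>>> drive_tool:
  moves:
    - [[0,0,0],[0,0,-0.03],0.04]
    - [[0,0,0],[0,0,-0.045],0.04]
    - [[0,0,0],[0,0,-0.045],0.04]
    - [[0,0,0],[0,0,0],0.04]

```text
time: 14.22
eef_pos: [0.5753, -0.0668, 0.2115]
tcp_rot: [0.061, 0.998, -0.001, 0.005]
contact_force: [0.9, 0.0, -0.9]
opening: 0.609
finger_force: 41.8
```

```bash
python3 -c "
from plan import *
chain([(.4416,.289,.202,83,9)])"
```

```text
now [ 0.5753 -0.0668  0.2115] 83.0
-> (0.4416, 0.289, 0.202, 83)
[0, 0, np.float64(0.0)] [np.float64(0.0196), np.float64(0.0374), np.float64(0.0011)]
[0, 0, np.float64(0.0)] [np.float64(0.0196), np.float64(0.0374), np.float64(0.0011)]
[0, 0, np.float64(0.0)] [np.float64(0.0196), np.float64(0.0374), np.float64(0.0011)]
[0, 0, np.float64(0.0)] [np.float64(0.0196), np.float64(0.0374), np.float64(0.0011)]
[0, 0, np.float64(0.0)] [np.float64(0.0196), np.float64(0.0374), np.float64(0.0011)]
[0, 0, np.float64(0.0)] [np.float64(0.0196), np.float64(0.0374), np.float64(0.0011)]
[0, 0, np.float64(0.0)] [np.float64(0.0196), np.float64(0.0374), np.float64(0.0011)]
[0, 0, np.float64(0.0)] [np.float64(0.0196), np.float64(0.0374), np.float64(0.0011)]
[0, 0, np.float64(0.0)] [np.float64(0.0196), np.float64(0.0374), np.float64(0.0011)]
```

>>> drive_tool:
  moves:
    - [[0,0,0],[0.0196,0.0374,0],0.04]
    - [[0,0,0],[0.0196,0.0374,0],0.04]
    - [[0,0,0],[0.0196,0.0374,0],0.04]
    - [[0,0,0],[0.0196,0.0374,0],0.04]
    - [[0,0,0],[0.0196,0.0374,0],0.04]

```text
time: 14.85
eef_pos: [0.4966, 0.1325, 0.2044]
tcp_rot: [0.061, 0.998, -0.0, -0.002]
contact_force: [-0.1, 0.1, -0.6]
opening: 0.605
finger_force: 41.9
```

>>> drive_tool:
  moves:
    - [[0,0,0],[0.0196,0.0374,0],0.04]
    - [[0,0,0],[0.0196,0.0374,0],0.04]
    - [[0,0,0],[0.0196,0.0374,0],0.04]
    - [[0,0,0],[0.0196,0.0374,0],0.04]
    - [[0,0,0],[0,0,0.03],0.04]

```text
time: 15.48
eef_pos: [0.4384, 0.2921, 0.177]
tcp_rot: [0.059, 0.998, 0.001, 0.001]
contact_force: [0.9, -0.5, -1.0]
opening: 0.607
finger_force: 42.0
```

>>> drive_tool:
  moves:
    - [[0,0,0],[0,0,0.035],0.04]
    - [[0,0,0],[0,0,0.035],0.04]
    - [[0,0,0],[0,0,0.015],0.04]
    - [[0,0,0],[0,0,0.0],0.04]
    - [[0,0,0],[0,0,0.0],0.04]

```text
time: 16.1
eef_pos: [0.4389, 0.2896, 0.0917]
tcp_rot: [0.061, 0.998, 0.0, 0.0]
contact_force: [-0.0, -0.4, -1.0]
opening: 0.6
finger_force: 42.0
```

>>> drive_tool:
  moves:
    - [[0,0,0],[0,0,0.002],0.04]
    - [[0,0,0],[0,0,0.001],0.04]
    - [[0,0,0],[0,0,0],0.04]

```text
time: 16.48
eef_pos: [0.4387, 0.2896, 0.0887]
tcp_rot: [0.061, 0.998, -0.0, 0.0]
contact_force: [-0.4, -0.7, -0.9]
opening: 0.602
finger_force: 42.0
```

>>> drive_tool:
  moves:
    - [[0,0,0],[0,0,0],0.055]
    - [[0,0,0],[0,0,0],0.066]
    - [[0,0,0],[0,0,-0.02],0.066]
    - [[0,0,0],[0,0,-0.04],0.068]
    - [[0,0,0],[0,0,-0.045],0.068]

```text
time: 17.1
eef_pos: [0.4383, 0.2894, 0.1944]
tcp_rot: [0.061, 0.998, -0.0, -0.001]
contact_force: [0.7, 0.2, -0.2]
opening: 0.798
finger_force: 0.0
```

```bash
python3 -c "
from plan import *
c=ctrl.read_camera('top'); crop(c['image'],255,185,385,280,6,'pics/d1.png')
print(ctrl.get_state()['eef_pos'])"
```

```text
[0.44193549 0.29106657 0.20225307]
```

View pics/d1.png

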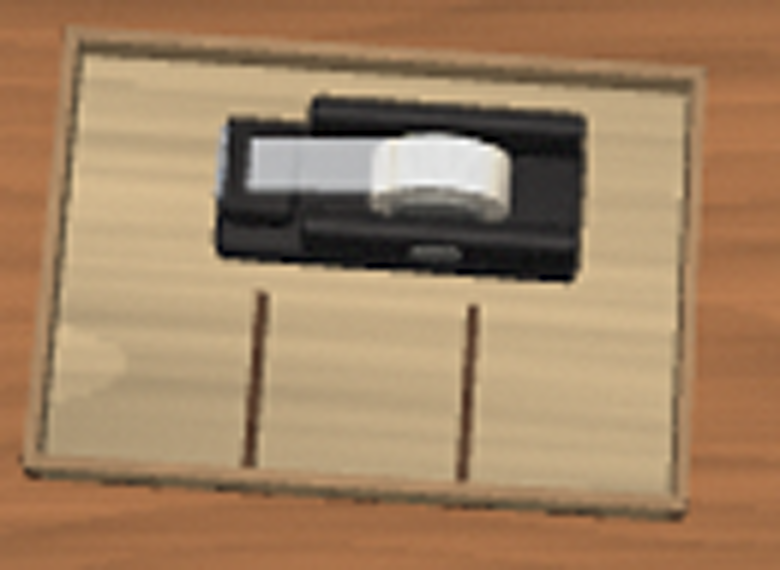

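The tray is now empty apart from the dispenser. Its base front edge runs from (215,256) to (574,281), and its back cheek top edge from (312,97) to (585,115).

Run:
```python
from plan import *
c=ctrl.read_camera("top")
f=lambda x,y,z: ray(c,255+(x+.5)/6-.5,185+(y+.5)/6-.5,z)[:2]
a,b=f(215,256,.005),f(574,281,.005); e=(a-b)/np.hypot(*(a-b)); n=np.array([e[1],-e[0]])
print("front base len",np.hypot(*(a-b)),np.degrees(np.arctan2(e[1],e[0])),"origin",(a+b)/2+.026*n)
p,q=f(312,97,.051),f(585,115,.051); print("width check",(p-a)@n,(q-b)@n,"cheek x range from rear",(q-b)@e,(p-b)@e)
p,q=f(303,220,.051),f(580,238,.051);print("front cheek",(p-a)@n,(q-b)@n)
# refine mat
I=c["image"]; P=[proj(c,(*x,.003)) for x in [(.4625,-.3139)]]; print(P)
m=.4625,-.3139; th=np.radians(10.0)
```

```text
front base len 0.13076828839702034 84.82791327571432 origin [ 0.64913341 -0.00785927]
width check 0.047788322322366364 0.04805468940362118 cheek x range from rear 0.00180576842218664 0.0979528566051885
front cheek 0.002701859392144837 0.0031398075862629866
[(np.float64(468.09143925043065), np.float64(300.65317044908534))]
```

```bash
python3 -c "
from plan import *
chain([(.6485,-.008,.14,-5.2,10)])"
```

```text
now [0.4421 0.2911 0.2004] 83.0
-> (0.6485, -0.008, 0.14, -5.2)
[0, 0, np.float64(0.154)] [np.float64(-0.0241), np.float64(-0.0272), np.float64(0.006)]
[0, 0, np.float64(0.154)] [np.float64(-0.028), np.float64(-0.0232), np.float64(0.006)]
[0, 0, np.float64(0.154)] [np.float64(-0.0312), np.float64(-0.0186), np.float64(0.006)]
[0, 0, np.float64(0.154)] [np.float64(-0.0337), np.float64(-0.0136), np.float64(0.006)]
[0, 0, np.float64(0.154)] [np.float64(-0.0354), np.float64(-0.0083), np.float64(0.006)]
[0, 0, np.float64(0.154)] [np.float64(-0.0362), np.float64(-0.0027), np.float64(0.006)]
[0, 0, np.float64(0.154)] [np.float64(-0.0362), np.float64(0.0029), np.float64(0.006)]
[0, 0, np.float64(0.154)] [np.float64(-0.0354), np.float64(0.0084), np.float64(0.006)]
[0, 0, np.float64(0.154)] [np.float64(-0.0337), np.float64(0.0137), np.float64(0.006)]
[0, 0, np.float64(0.154)] [np.float64(-0.0312), np.float64(0.0187), np.float64(0.006)]
```

>>> drive_tool:
  moves:
    - [[0,0,0.154],[-0.0241,-0.0272,0],0.063]
    - [[0,0,0.154],[-0.028,-0.0232,0],0.063]
    - [[0,0,0.154],[-0.0312,-0.0186,0],0.063]
    - [[0,0,0.154],[-0.0337,-0.0136,0],0.063]
    - [[0,0,0.154],[-0.0354,-0.0083,0],0.063]
  grip_force: 80

```text
time: 17.82
eef_pos: [0.5422, 0.1389, 0.1931]
tcp_rot: [0.434, 0.901, -0.0, -0.0]
contact_force: [-0.0, 1.2, 0.8]
opening: 0.742
finger_force: 0.0
```

>>> drive_tool:
  moves:
    - [[0,0,0.154],[-0.0362,-0.0027,0.012],0.063]
    - [[0,0,0.154],[-0.0362,0.0029,0.012],0.063]
    - [[0,0,0.154],[-0.0354,0.0084,0.012],0.063]
    - [[0,0,0.154],[-0.0337,0.0137,0.012],0.063]
    - [[0,0,0.154],[-0.0312,0.0187,0.012],0.063]

```text
time: 18.45
eef_pos: [0.6454, -0.0107, 0.1326]
tcp_rot: [0.74, 0.672, -0.0, -0.0]
contact_force: [-0.1, 0.4, 0.2]
opening: 0.739
finger_force: 0.0
```

>>> drive_tool:
  moves:
    - [[0,0,0],[0,0,0.03],0.063]
    - [[0,0,0],[0,0,0],0.063]
    - [[0,0,0],[0,0,0],0.063]

```text
time: 18.82
eef_pos: [0.6451, -0.0094, 0.1041]
tcp_rot: [0.738, 0.674, 0.0, 0.0]
contact_force: [0.3, 0.4, 0.7]
opening: 0.741
finger_force: 0.0
```

```bash
python3 -c "
from plan import *
chain([(.6485,-.008,.041,-5.2,2)])"
```

```text
now [ 0.6451 -0.0094  0.1041] -5.2
-> (0.6485, -0.008, 0.041, -5.2)
[0, 0, np.float64(0.0001)] [np.float64(0.0008), np.float64(0.0016), np.float64(0.0315)]
[0, 0, np.float64(0.0001)] [np.float64(0.0008), np.float64(0.0016), np.float64(0.0315)]
```

>>> drive_tool:
  moves:
    - [[0,0,0],[0.0015,0.0032,0],0.063]
    - [[0,0,0],[0,0,0.025],0.063]
    - [[0,0,0],[0,0,0.025],0.063]
    - [[0,0,0],[0,0,0.013],0.063]
    - [[0,0,0],[0,0,0],0.063]

```text
time: 19.45
eef_pos: [0.6481, -0.0081, 0.0403]
tcp_rot: [0.738, 0.674, -0.0, -0.0]
contact_force: [-0.3, 0.4, 0.7]
opening: 0.741
finger_force: 0.0
```

>>> drive_tool:
  moves:
    - [[0,0,0],[0,0,0],0.04]
    - [[0,0,0],[0,0,0],0.04]
    - [[0,0,0],[0,0,0],0.04]
    - [[0,0,0],[0,0,0],0.04]

```text
time: 19.95
eef_pos: [0.6494, -0.0086, 0.0423]
tcp_rot: [0.739, 0.674, 0.001, 0.001]
contact_force: [0.0, 0.0, 5.7]
opening: 0.593
finger_force: 86.8
```

>>> drive_tool:
  moves:
    - [[0,0,0],[0,0,-0.02],0.04]
    - [[0,0,0],[0,0,-0.04],0.04]
    - [[0,0,0],[0,0,-0.05],0.04]
    - [[0,0,0],[0,0,-0.05],0.04]
    - [[0,0,0],[0,0,0],0.04]

```text
time: 20.58
eef_pos: [0.6509, -0.0089, 0.2068]
tcp_rot: [0.739, 0.674, 0.003, 0.004]
contact_force: [0.7, -0.1, -4.3]
opening: 0.589
finger_force: 86.0
```

```bash
python3 -c "
from plan import *
c=ctrl.read_camera('side'); crop(c['image'],240,120,440,300,3,'pics/d2.png')
chain([(.4625,-.3139,.2,-80,10)])"
```

```text
now [ 0.6489 -0.0086  0.2028] -5.2
-> (0.4625, -0.3139, 0.2, -80)
[0, 0, np.float64(0.1305)] [np.float64(-0.0321), np.float64(-0.0158), np.float64(0.0003)]
[0, 0, np.float64(0.1305)] [np.float64(-0.0339), np.float64(-0.0115), np.float64(0.0003)]
[0, 0, np.float64(0.1305)] [np.float64(-0.0351), np.float64(-0.007), np.float64(0.0003)]
[0, 0, np.float64(0.1305)] [np.float64(-0.0357), np.float64(-0.0023), np.float64(0.0003)]
[0, 0, np.float64(0.1305)] [np.float64(-0.0357), np.float64(0.0023), np.float64(0.0003)]
[0, 0, np.float64(0.1305)] [np.float64(-0.0351), np.float64(0.0069), np.float64(0.0003)]
[0, 0, np.float64(0.1305)] [np.float64(-0.0339), np.float64(0.0115), np.float64(0.0003)]
[0, 0, np.float64(0.1305)] [np.float64(-0.0321), np.float64(0.0158), np.float64(0.0003)]
[0, 0, np.float64(0.1305)] [np.float64(-0.0298), np.float64(0.0198), np.float64(0.0003)]
[0, 0, np.float64(0.1305)] [np.float64(-0.027), np.float64(0.0235), np.float64(0.0003)]
```

View pics/d2.png

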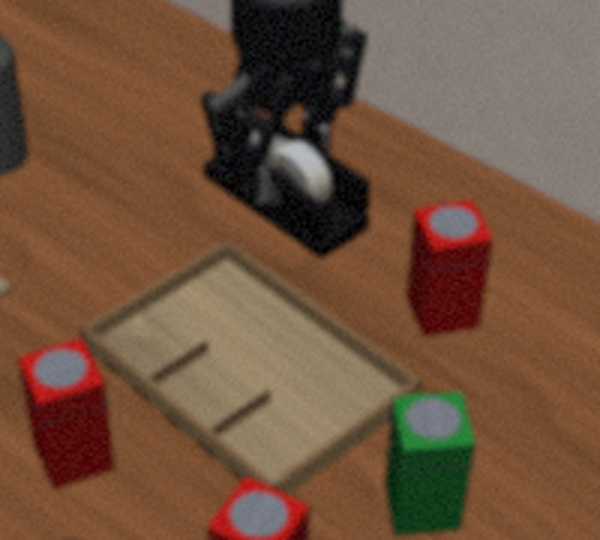

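The dispenser hangs level in the gripper at about (290,190), clear of the tray.

>>> drive_tool:
  moves:
    - [[0,0,0.1305],[-0.0321,-0.0158,0],0.04]
    - [[0,0,0.1305],[-0.0339,-0.0115,0],0.04]
    - [[0,0,0.1305],[-0.0351,-0.007,0],0.04]
    - [[0,0,0.1305],[-0.0357,-0.0023,0],0.04]
    - [[0,0,0.1305],[-0.0357,0.0023,0],0.04]

```text
time: 21.25
eef_pos: [0.5523, -0.1611, 0.1966]
tcp_rot: [0.917, 0.4, -0.002, -0.003]
contact_force: [1.0, -0.8, -4.2]
opening: 0.593
finger_force: 85.7
```

>>> drive_tool:
  moves:
    - [[0,0,0.1305],[-0.0351,0.0069,0],0.04]
    - [[0,0,0.1305],[-0.0339,0.0115,0],0.04]
    - [[0,0,0.1305],[-0.0321,0.0158,0],0.04]
    - [[0,0,0.1305],[-0.0298,0.0198,0],0.04]
    - [[0,0,0.1305],[-0.027,0.0235,0],0.04]

```text
time: 21.88
eef_pos: [0.4594, -0.3132, 0.1967]
tcp_rot: [0.996, 0.085, -0.002, -0.003]
contact_force: [0.2, -1.1, -4.5]
opening: 0.591
finger_force: 85.7
```

>>> drive_tool:
  moves:
    - [[0,0,0],[0,0,0.04],0.04]
    - [[0,0,0],[0,0,0.04],0.04]
    - [[0,0,0],[0,0,0.04],0.04]
    - [[0,0,0],[0,0,0.01],0.04]
    - [[0,0,0],[0,0,0],0.04]

```text
time: 22.5
eef_pos: [0.4609, -0.3129, 0.069]
tcp_rot: [0.996, 0.087, -0.001, -0.002]
contact_force: [0.6, 0.3, -4.7]
opening: 0.594
finger_force: 85.4
```

```bash
python3 -c "
from plan import *
chain([(.4625,-.3139,.0403,-80,1)])"
```

```text
now [ 0.4609 -0.3129  0.069 ] -80.0
-> (0.4625, -0.3139, 0.0403, -80)
[0, 0, np.float64(0.0003)] [np.float64(0.0014), np.float64(0.0013), np.float64(0.0287)]
```

>>> drive_tool:
  moves:
    - [[0,0,0],[0.0014,0.0013,0.014],0.04]
    - [[0,0,0],[0,0,0.01],0.04]
    - [[0,0,0],[0,0,0.003],0.04]
    - [[0,0,0],[0,0,0],0.04]
    - [[0,0,0],[0,0,0],0.04]

```text
time: 23.12
eef_pos: [0.4637, -0.3151, 0.0442]
tcp_rot: [0.996, 0.087, 0.0, 0.0]
contact_force: [0.6, -0.0, -4.7]
opening: 0.596
finger_force: 85.8
```

```bash
python3 -c "
from plan import *
c=ctrl.read_camera('side'); crop(c['image'],310,290,460,420,5,'pics/m1.png')
chain([(.4625,-.3139,.0403,-80,1)])"
```

```text
now [ 0.4638 -0.3152  0.0443] -80.0
-> (0.4625, -0.3139, 0.0403, -80)
[0, 0, np.float64(0.0003)] [np.float64(-0.001), np.float64(-0.0015), np.float64(0.004)]
```

View pics/m1.png

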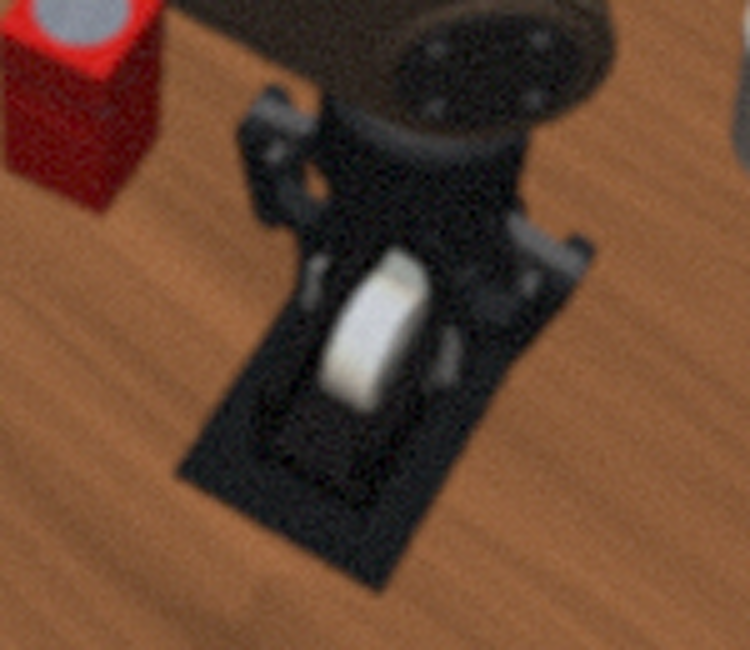

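The dispenser sits centred over the mat, with its rear end at (320,455) inside the mat's near edge (180,470)–(380,590).

>>> drive_tool:
  moves:
    - [[0,0,0],[-0.001,-0.0015,0.002],0.04]
    - [[0,0,0],[0,0,0.0015],0.04]
    - [[0,0,0],[0,0,0.0005],0.04]
    - [[0,0,0],[0,0,0],0.04]

```text
time: 23.68
eef_pos: [0.4621, -0.3135, 0.0403]
tcp_rot: [0.996, 0.087, -0.0, -0.0]
contact_force: [-3.7, 2.4, 3.1]
opening: 0.585
finger_force: 86.4
```

>>> drive_tool:
  moves:
    - [[0,0,0],[0,0,0],0.055]
    - [[0,0,0],[0,0,0],0.065]
    - [[0,0,0],[0,0,-0.02],0.068]
    - [[0,0,0],[0,0,-0.05],0.068]
    - [[0,0,0],[0,0,-0.05],0.068]

```text
time: 24.3
eef_pos: [0.4624, -0.3138, 0.1624]
tcp_rot: [0.996, 0.087, 0.0, 0.001]
contact_force: [0.4, -1.6, 0.7]
opening: 0.796
finger_force: 0.0
```

>>> drive_tool:
  moves:
    - [[0,0,0],[0,0,-0.04],0.068]
    - [[0,0,0],[0,0,0],0.068]

```text
time: 24.55
eef_pos: [0.4645, -0.3157, 0.2064]
tcp_rot: [0.996, 0.087, 0.004, 0.005]
contact_force: [0.1, -0.1, -0.3]
opening: 0.793
finger_force: 0.0
```

```bash
python3 -c "
from plan import *
chain([(.50,-.05,.21,0,9),(.439,.290,.2,83,10)])"
```

```text
now [ 0.4645 -0.3157  0.2064] -80.0
-> (0.5, -0.05, 0.21, 0)
[0, 0, np.float64(-0.1551)] [np.float64(0.009), np.float64(-0.0284), np.float64(-0.0004)]
[0, 0, np.float64(-0.1551)] [np.float64(0.0133), np.float64(-0.0266), np.float64(-0.0004)]
[0, 0, np.float64(-0.1551)] [np.float64(0.0173), np.float64(-0.0243), np.float64(-0.0004)]
[0, 0, np.float64(-0.1551)] [np.float64(0.0208), np.float64(-0.0213), np.float64(-0.0004)]
[0, 0, np.float64(-0.1551)] [np.float64(0.0238), np.float64(-0.0178), np.float64(-0.0004)]
[0, 0, np.float64(-0.1551)] [np.float64(0.0263), np.float64(-0.0139), np.float64(-0.0004)]
[0, 0, np.float64(-0.1551)] [np.float64(0.0282), np.float64(-0.0097), np.float64(-0.0004)]
[0, 0, np.float64(-0.1551)] [np.float64(0.0293), np.float64(-0.0053), np.float64(-0.0004)]
[0, 0, np.float64(-0.1551)] [np.float64(0.0298), np.float64(-0.0007), np.float64(-0.0004)]
-> (0.439, 0.29, 0.2, 83)
[0, 0, np.float64(-0.1449)] [np.float64(0.034), np.float64(-0.0061), np.float64(0.001)]
[0, 0, np.float64(-0.1449)] [np.float64(0.0345), np.float64(-0.0011), np.float64(0.001)]
[0, 0, np.float64(-0.1449)] [np.float64(0.0343), np.float64(0.0039), np.float64(0.001)]
[0, 0, np.float64(-0.1449)] [np.float64(0.0334), np.float64(0.0088), np.float64(0.001)]
[0, 0, np.float64(-0.1449)] [np.float64(0.0318), np.float64(0.0135), np.float64(0.001)]
[0, 0, np.float64(-0.1449)] [np.float64(0.0295), np.float64(0.018), np.float64(0.001)]
[0, 0, np.float64(-0.1449)] [np.float64(0.0266), np.float64(0.022), np.float64(0.001)]
[0, 0, np.float64(-0.1449)] [np.float64(0.0231), np.float64(0.0256), np.float64(0.001)]
[0, 0, np.float64(-0.1449)] [np.float64(0.0192), np.float64(0.0287), np.float64(0.001)]
[0, 0, np.float64(-0.1449)] [np.float64(0.0149), np.float64(0.0312), np.float64(0.001)]
```

```bash
python3 -c "
from plan import *
chain([(.439,.290,.2,-97,11)])"
```

```text
now [ 0.4645 -0.3157  0.2064] -80.0
-> (0.439, 0.29, 0.2, -97)
[0, 0, np.float64(0.027)] [np.float64(0.0073), np.float64(-0.0546), np.float64(0.0006)]
[0, 0, np.float64(0.027)] [np.float64(0.0058), np.float64(-0.0548), np.float64(0.0006)]
[0, 0, np.float64(0.027)] [np.float64(0.0043), np.float64(-0.0549), np.float64(0.0006)]
[0, 0, np.float64(0.027)] [np.float64(0.0029), np.float64(-0.055), np.float64(0.0006)]
[0, 0, np.float64(0.027)] [np.float64(0.0014), np.float64(-0.0551), np.float64(0.0006)]
[0, 0, np.float64(0.027)] [np.float64(-0.0001), np.float64(-0.0551), np.float64(0.0006)]
[0, 0, np.float64(0.027)] [np.float64(-0.0016), np.float64(-0.0551), np.float64(0.0006)]
[0, 0, np.float64(0.027)] [np.float64(-0.0031), np.float64(-0.055), np.float64(0.0006)]
[0, 0, np.float64(0.027)] [np.float64(-0.0046), np.float64(-0.0549), np.float64(0.0006)]
[0, 0, np.float64(0.027)] [np.float64(-0.0061), np.float64(-0.0548), np.float64(0.0006)]
[0, 0, np.float64(0.027)] [np.float64(-0.0075), np.float64(-0.0546), np.float64(0.0006)]
```

>>> drive_tool:
  moves:
    - [[0,0,0.027],[0.0073,-0.0546,0],0.068]
    - [[0,0,0.027],[0.0058,-0.0548,0],0.068]
    - [[0,0,0.027],[0.0043,-0.0549,0],0.068]
    - [[0,0,0.027],[0.0029,-0.055,0],0.068]
    - [[0,0,0.027],[0.0014,-0.0551,0],0.068]
  grip_force: 40

```text
time: 25.18
eef_pos: [0.4499, -0.0366, 0.1995]
tcp_rot: [1.0, 0.019, -0.0, -0.0]
contact_force: [0.9, -0.2, 0.5]
opening: 0.798
finger_force: 0.0
```

>>> drive_tool:
  moves:
    - [[0,0,0.027],[0,-0.0551,0],0.068]
    - [[0,0,0.027],[-0.0016,-0.0551,0],0.068]
    - [[0,0,0.027],[-0.0031,-0.055,0],0.068]
    - [[0,0,0.027],[-0.0046,-0.0549,0],0.068]
    - [[0,0,0.027],[-0.0061,-0.0548,0],0.068]

```text
time: 25.8
eef_pos: [0.4385, 0.2386, 0.1995]
tcp_rot: [0.999, -0.048, -0.0, 0.0]
contact_force: [1.7, -0.9, 0.2]
opening: 0.794
finger_force: 0.0
```

>>> drive_tool:
  moves:
    - [[0,0,0.027],[-0.0075,-0.0546,0],0.068]
    - [[0,0,0],[0,0,0.03],0.068]
    - [[0,0,0],[0,0,0],0.068]
    - [[0,0,0],[0,0,0],0.068]

```text
time: 26.3
eef_pos: [0.437, 0.2916, 0.1701]
tcp_rot: [0.998, -0.061, 0.0, 0.0]
contact_force: [0.2, 0.8, 0.9]
opening: 0.795
finger_force: 0.0
```

```bash
python3 -c "
from plan import *
c=ctrl.read_camera('side'); crop(c['image'],130,120,440,350,2.5,'pics/b2.png')
c=ctrl.read_camera('top'); crop(c['image'],420,240,520,360,5,'pics/m2.png')
chain([(.4387,.2896,.089,-97,3)])"
```

```text
now [0.4377 0.2916 0.171 ] -97.1
-> (0.4387, 0.2896, 0.089, -97)
[0, 0, np.float64(-0.0004)] [np.float64(0.0004), np.float64(0.0006), np.float64(0.0273)]
[0, 0, np.float64(-0.0004)] [np.float64(0.0004), np.float64(0.0006), np.float64(0.0273)]
[0, 0, np.float64(-0.0004)] [np.float64(0.0004), np.float64(0.0006), np.float64(0.0273)]
```

View pics/b2.png

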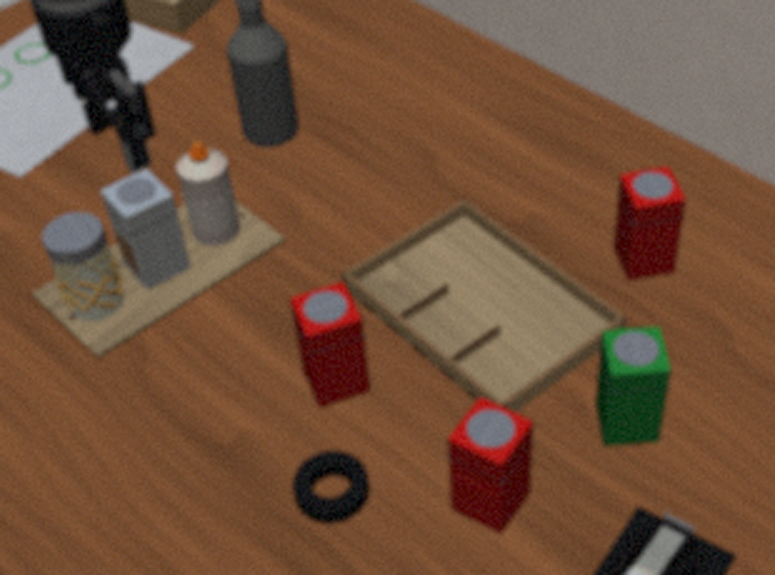

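View pics/m2.png

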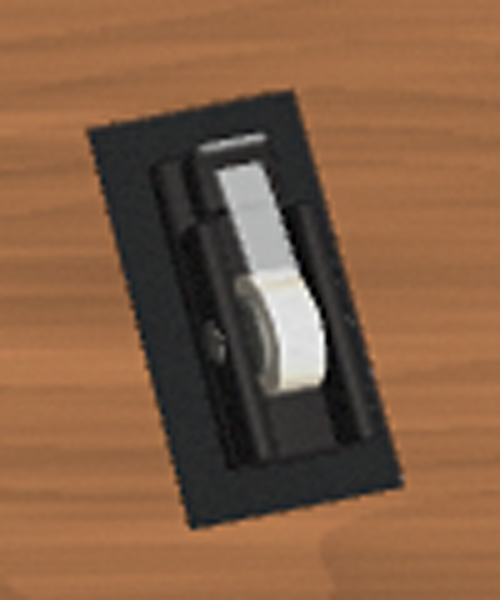

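The board holds jar, tin and glue, all upright, and the gripper is over the tin (140,190). The dispenser lies along the mat with its left base edge from (155,165) to (230,468), and the mat corners are (88,128), (297,92), (403,487) and (190,528).

>>> drive_tool:
  moves:
    - [[0,0,0],[0.001,0.002,0.027],0.068]
    - [[0,0,0],[0,0,0.027],0.068]
    - [[0,0,0],[0,0,0.026],0.068]
    - [[0,0,0],[0,0,0],0.068]

```text
time: 26.9
eef_pos: [0.4369, 0.2889, 0.0886]
tcp_rot: [0.998, -0.062, -0.002, 0.001]
contact_force: [0.2, 0.1, 0.4]
opening: 0.792
finger_force: 0.0
```

>>> drive_tool:
  moves:
    - [[0,0,0],[0,0,0],0.04]
    - [[0,0,0],[0,0,0],0.04]
    - [[0,0,0],[0,0,0],0.04]
    - [[0,0,0],[0,0,0],0.04]

```text
time: 27.4
eef_pos: [0.4389, 0.2902, 0.0915]
tcp_rot: [0.998, -0.061, 0.001, -0.001]
contact_force: [-0.5, -1.3, 5.7]
opening: 0.601
finger_force: 42.8
```

>>> drive_tool:
  moves:
    - [[0,0,0],[0,0,-0.03],0.04]
    - [[0,0,0],[0,0,-0.045],0.04]
    - [[0,0,0],[0,0,-0.045],0.04]
    - [[0,0,0],[0,0,0],0.04]

```text
time: 27.9
eef_pos: [0.4396, 0.291, 0.2141]
tcp_rot: [0.998, -0.061, 0.004, -0.002]
contact_force: [1.0, -0.3, -1.6]
opening: 0.603
finger_force: 42.4
```

Run:
```python
from plan import *
c=ctrl.read_camera('top')
f=lambda x,y,z=.003: ray(c,420+(x+.5)/5-.5,240+(y+.5)/5-.5,z)[:2]
M=np.array([f(88,128),f(297,92),f(403,487),f(190,528)]); print("mat",M.mean(0),np.linalg.norm(M-np.roll(M,1,0),axis=1))
a,b=f(155,165),f(230,468); e=(a-b)/np.hypot(*(a-b)); n=np.array([e[1],-e[0]]); print(np.hypot(*(a-b)),np.degrees(np.arctan2(e[1],e[0])),"disp",(a+b)/2+.026*n)
chain([(.5737,-.066,.205,-97,9)])
```

```text
mat [ 0.46267978 -0.31443011] [0.17080496 0.09220348 0.16967636 0.09080188]
0.1293500282008798 9.11709903323625 disp [ 0.46323619 -0.31796863]
now [0.4382 0.2903 0.2112] -97.0
-> (0.5737, -0.066, 0.205, -97)
[0, 0, np.float64(0.0)] [np.float64(0.0198), np.float64(0.0375), np.float64(0.0007)]
[0, 0, np.float64(0.0)] [np.float64(0.0198), np.float64(0.0375), np.float64(0.0007)]
[0, 0, np.float64(0.0)] [np.float64(0.0198), np.float64(0.0375), np.float64(0.0007)]
[0, 0, np.float64(0.0)] [np.float64(0.0198), np.float64(0.0375), np.float64(0.0007)]
[0, 0, np.float64(0.0)] [np.float64(0.0198), np.float64(0.0375), np.float64(0.0007)]
[0, 0, np.float64(0.0)] [np.float64(0.0198), np.float64(0.0375), np.float64(0.0007)]
[0, 0, np.float64(0.0)] [np.float64(0.0198), np.float64(0.0375), np.float64(0.0007)]
[0, 0, np.float64(0.0)] [np.float64(0.0198), np.float64(0.0375), np.float64(0.0007)]
[0, 0, np.float64(0.0)] [np.float64(0.0198), np.float64(0.0375), np.float64(0.0007)]
```

>>> drive_tool:
  moves:
    - [[0,0,0],[0.0198,0.0375,0],0.04]
    - [[0,0,0],[0.0198,0.0375,0],0.04]
    - [[0,0,0],[0.0198,0.0375,0],0.04]
    - [[0,0,0],[0.0198,0.0375,0],0.04]
    - [[0,0,0],[0.0198,0.0375,0],0.04]

```text
time: 28.58
eef_pos: [0.5118, 0.0905, 0.2068]
tcp_rot: [0.998, -0.061, -0.003, -0.0]
contact_force: [-0.0, 1.2, -1.7]
opening: 0.603
finger_force: 42.5
```

>>> drive_tool:
  moves:
    - [[0,0,0],[0.0198,0.0375,0],0.04]
    - [[0,0,0],[0.0198,0.0375,0],0.04]
    - [[0,0,0],[0.0198,0.0375,0],0.04]
    - [[0,0,0],[0.0198,0.0375,0],0.04]
    - [[0,0,0],[0,0,0.03],0.04]

```text
time: 29.2
eef_pos: [0.5748, -0.0698, 0.1795]
tcp_rot: [0.998, -0.063, 0.001, 0.0]
contact_force: [-0.1, 0.0, -1.9]
opening: 0.602
finger_force: 42.6
```

>>> drive_tool:
  moves:
    - [[0,0,0],[0,0,0.03],0.04]
    - [[0,0,0],[0,0,0.015],0.04]
    - [[0,0,0],[0,0,0],0.04]
    - [[0,0,0],[0,0,0],0.04]

```text
time: 29.7
eef_pos: [0.574, -0.0668, 0.1356]
tcp_rot: [0.998, -0.061, 0.001, 0.0]
contact_force: [-0.8, -0.3, -1.1]
opening: 0.603
finger_force: 42.5
```

```bash
python3 -c "
from plan import *
chain([(.5735,-.066,.0905,-97,1)])"
```

```text
now [ 0.574  -0.0668  0.1356] -97.0
-> (0.5735, -0.066, 0.0905, -97)
[0, 0, np.float64(0.0003)] [np.float64(-0.0006), np.float64(-0.0007), np.float64(0.0451)]
```

>>> drive_tool:
  moves:
    - [[0,0,0],[0,-0.0007,0.02],0.04]
    - [[0,0,0],[0,0,0.016],0.04]
    - [[0,0,0],[0,0,0.006],0.04]
    - [[0,0,0],[0,0,0],0.04]
    - [[0,0,0],[0,0,0],0.04]

```text
time: 30.32
eef_pos: [0.5737, -0.0662, 0.0929]
tcp_rot: [0.998, -0.061, 0.0, 0.0]
contact_force: [0.2, 0.0, -1.7]
opening: 0.606
finger_force: 42.5
```

>>> drive_tool:
  moves:
    - [[0,0,0],[0,0,0.0015],0.04]
    - [[0,0,0],[0,0,0.001],0.04]
    - [[0,0,0],[0,0,0],0.04]

```text
time: 30.7
eef_pos: [0.5736, -0.0662, 0.0905]
tcp_rot: [0.998, -0.061, 0.0, 0.0]
contact_force: [0.3, -0.0, 0.3]
opening: 0.602
finger_force: 42.5
```

>>> drive_tool:
  moves:
    - [[0,0,0],[0,0,0],0.055]
    - [[0,0,0],[0,0,0],0.066]
    - [[0,0,0],[0,0,-0.02],0.068]
    - [[0,0,0],[0,0,-0.045],0.068]
    - [[0,0,0],[0,0,-0.045],0.068]

```text
time: 31.32
eef_pos: [0.5736, -0.0662, 0.2028]
tcp_rot: [0.998, -0.061, 0.0, 0.0]
contact_force: [1.1, -0.6, 0.6]
opening: 0.795
finger_force: 0.0
```

```bash
python3 -c "
from plan import *
chain([(.3653,.2925,.2,-30,9)])"
```

```text
now [ 0.5736 -0.0662  0.2028] -97.0
-> (0.3653, 0.2925, 0.2, -30)
[0, 0, np.float64(-0.1299)] [np.float64(-0.0278), np.float64(-0.0367), np.float64(0.0003)]
[0, 0, np.float64(-0.1299)] [np.float64(-0.0228), np.float64(-0.04), np.float64(0.0003)]
[0, 0, np.float64(-0.1299)] [np.float64(-0.0175), np.float64(-0.0426), np.float64(0.0003)]
[0, 0, np.float64(-0.1299)] [np.float64(-0.0118), np.float64(-0.0446), np.float64(0.0003)]
[0, 0, np.float64(-0.1299)] [np.float64(-0.0059), np.float64(-0.0457), np.float64(0.0003)]
[0, 0, np.float64(-0.1299)] [np.float64(0.0001), np.float64(-0.0461), np.float64(0.0003)]
[0, 0, np.float64(-0.1299)] [np.float64(0.006), np.float64(-0.0457), np.float64(0.0003)]
[0, 0, np.float64(-0.1299)] [np.float64(0.0119), np.float64(-0.0445), np.float64(0.0003)]
[0, 0, np.float64(-0.1299)] [np.float64(0.0176), np.float64(-0.0426), np.float64(0.0003)]
```

>>> drive_tool:
  moves:
    - [[0,0,-0.13],[-0.0278,-0.0367,0],0.07]
    - [[0,0,-0.13],[-0.0228,-0.04,0],0.07]
    - [[0,0,-0.13],[-0.0175,-0.0426,0],0.07]
    - [[0,0,-0.13],[-0.0118,-0.0446,0],0.07]
    - [[0,0,-0.13],[-0.0059,-0.0457,0],0.07]
  grip_force: 45

```text
time: 31.95
eef_pos: [0.4573, 0.1342, 0.2021]
tcp_rot: [0.965, 0.263, 0.001, 0.0]
contact_force: [-0.7, -0.8, -0.1]
opening: 0.821
finger_force: 0.0
```

>>> drive_tool:
  moves:
    - [[0,0,-0.13],[0,-0.0461,0],0.07]
    - [[0,0,-0.13],[0.006,-0.0457,0],0.07]
    - [[0,0,-0.13],[0.0119,-0.0445,0],0.07]
    - [[0,0,-0.13],[0.0176,-0.0426,0],0.07]
    - [[0,0,0],[0,0,0.03],0.07]

```text
time: 32.58
eef_pos: [0.3658, 0.2957, 0.1743]
tcp_rot: [0.864, 0.503, 0.005, 0.0]
contact_force: [0.5, 0.6, -0.7]
opening: 0.821
finger_force: 0.0
```

>>> drive_tool:
  moves:
    - [[0,0,0],[0,0,0],0.07]
    - [[0,0,0],[0,0,0],0.07]

```text
time: 32.83
eef_pos: [0.3658, 0.2924, 0.1717]
tcp_rot: [0.866, 0.5, 0.001, 0.0]
contact_force: [-0.5, 0.3, -0.7]
opening: 0.817
finger_force: 0.0
```

```bash
python3 -c "
from plan import *
chain([(.3653,.2925,.082,-30,3)])"
```

```text
now [0.3658 0.2924 0.1717] -30.0
-> (0.3653, 0.2925, 0.082, -30)
[0, 0, np.float64(-0.0)] [np.float64(-0.0001), np.float64(-0.0002), np.float64(0.0299)]
[0, 0, np.float64(-0.0)] [np.float64(-0.0001), np.float64(-0.0002), np.float64(0.0299)]
[0, 0, np.float64(-0.0)] [np.float64(-0.0001), np.float64(-0.0002), np.float64(0.0299)]
```

>>> drive_tool:
  moves:
    - [[0,0,0],[0,0,0.03],0.07]
    - [[0,0,0],[0,0,0.03],0.07]
    - [[0,0,0],[0,0,0.029],0.07]
    - [[0,0,0],[0,0,0],0.07]

```text
time: 33.33
eef_pos: [0.3646, 0.2914, 0.0805]
tcp_rot: [0.866, 0.5, -0.002, -0.0]
contact_force: [-0.1, -0.3, 0.5]
opening: 0.819
finger_force: 0.0
```

>>> drive_tool:
  moves:
    - [[0,0,0],[0,0,0],0.045]
    - [[0,0,0],[0,0,0],0.045]
    - [[0,0,0],[0,0,0],0.045]
    - [[0,0,0],[0,0,0],0.045]

```text
time: 33.83
eef_pos: [0.3666, 0.293, 0.0832]
tcp_rot: [0.866, 0.5, 0.002, 0.0]
contact_force: [0.0, -0.5, 5.8]
opening: 0.642
finger_force: 48.5
```

>>> drive_tool:
  moves:
    - [[0,0,0],[0,0,-0.03],0.045]
    - [[0,0,0],[0,0,-0.045],0.045]
    - [[0,0,0],[0,0,-0.045],0.045]
    - [[0,0,0],[0,0,0],0.045]

```text
time: 34.33
eef_pos: [0.3669, 0.2934, 0.2052]
tcp_rot: [0.866, 0.5, 0.004, 0.0]
contact_force: [-0.0, 0.4, -1.9]
opening: 0.643
finger_force: 48.7
```

```bash
python3 -c "
from plan import *
chain([(.578,.0035,.205,-30,9)])"
```

```text
now [0.3669 0.2934 0.2052] -30.0
-> (0.578, 0.0035, 0.205, -30)
[0, 0, np.float64(0.0001)] [np.float64(-0.0162), np.float64(0.0364), np.float64(0.0)]
[0, 0, np.float64(0.0001)] [np.float64(-0.0162), np.float64(0.0364), np.float64(0.0)]
[0, 0, np.float64(0.0001)] [np.float64(-0.0162), np.float64(0.0364), np.float64(0.0)]
[0, 0, np.float64(0.0001)] [np.float64(-0.0162), np.float64(0.0364), np.float64(0.0)]
[0, 0, np.float64(0.0001)] [np.float64(-0.0162), np.float64(0.0364), np.float64(0.0)]
[0, 0, np.float64(0.0001)] [np.float64(-0.0162), np.float64(0.0364), np.float64(0.0)]
[0, 0, np.float64(0.0001)] [np.float64(-0.0162), np.float64(0.0364), np.float64(0.0)]
[0, 0, np.float64(0.0001)] [np.float64(-0.0162), np.float64(0.0364), np.float64(0.0)]
[0, 0, np.float64(0.0001)] [np.float64(-0.0162), np.float64(0.0364), np.float64(0.0)]
```

>>> drive_tool:
  moves:
    - [[0,0,0],[-0.0162,0.0364,0],0.045]
    - [[0,0,0],[-0.0162,0.0364,0],0.045]
    - [[0,0,0],[-0.0162,0.0364,0],0.045]
    - [[0,0,0],[-0.0162,0.0364,0],0.045]
    - [[0,0,0],[-0.0162,0.0364,0],0.045]

```text
time: 34.95
eef_pos: [0.4814, 0.1301, 0.1986]
tcp_rot: [0.866, 0.5, -0.002, -0.001]
contact_force: [0.1, 0.1, -3.1]
opening: 0.642
finger_force: 48.7
```

>>> drive_tool:
  moves:
    - [[0,0,0],[-0.0162,0.0364,0],0.045]
    - [[0,0,0],[-0.0162,0.0364,0],0.045]
    - [[0,0,0],[-0.0162,0.0364,0],0.045]
    - [[0,0,0],[-0.0162,0.0364,0],0.045]
    - [[0,0,0],[0,0,0.0],0.045]

```text
time: 35.58
eef_pos: [0.5759, 0.0005, 0.1986]
tcp_rot: [0.867, 0.499, -0.002, -0.001]
contact_force: [-0.8, 0.5, -1.7]
opening: 0.645
finger_force: 48.8
```

>>> drive_tool:
  moves:
    - [[0,0,0],[0,0,0.03],0.045]
    - [[0,0,0],[0,0,0.03],0.045]
    - [[0,0,0],[0,0,0],0.045]
    - [[0,0,0],[0,0,0],0.045]

```text
time: 36.08
eef_pos: [0.5759, 0.0029, 0.1414]
tcp_rot: [0.866, 0.501, -0.0, -0.0]
contact_force: [0.3, 0.9, -2.6]
opening: 0.642
finger_force: 48.8
```

```bash
python3 -c "
from plan import *
chain([(.578,.0035,.0822,-30,1)])"
```

```text
now [0.5759 0.0029 0.1414] -29.9
-> (0.578, 0.0035, 0.0822, -30)
[0, 0, np.float64(0.0012)] [np.float64(0.0015), np.float64(0.0016), np.float64(0.0592)]
```

>>> drive_tool:
  moves:
    - [[0,0,0],[0.0015,0.0016,0.025],0.045]
    - [[0,0,0],[0,0,0.022],0.045]
    - [[0,0,0],[0,0,0.009],0.045]
    - [[0,0,0],[0,0,0],0.045]
    - [[0,0,0],[0,0,0],0.045]

```text
time: 36.7
eef_pos: [0.5792, 0.0028, 0.0868]
tcp_rot: [0.866, 0.5, 0.001, 0.001]
contact_force: [-0.1, -0.2, -2.7]
opening: 0.639
finger_force: 48.9
```

>>> drive_tool:
  moves:
    - [[0,0,0],[0,0,0.003],0.045]
    - [[0,0,0],[0,0,0.0015],0.045]
    - [[0,0,0],[0,0,0],0.045]

```text
time: 37.08
eef_pos: [0.5788, 0.0028, 0.0822]
tcp_rot: [0.866, 0.5, 0.0, 0.0]
contact_force: [-3.5, 1.1, 5.7]
opening: 0.644
finger_force: 49.5
```

>>> drive_tool:
  moves:
    - [[0,0,0],[0,0,0],0.06]
    - [[0,0,0],[0,0,0],0.068]
    - [[0,0,0],[0,0,-0.02],0.068]
    - [[0,0,0],[0,0,-0.045],0.066]
    - [[0,0,0],[0,0,-0.045],0.066]

```text
time: 37.7
eef_pos: [0.5782, 0.0029, 0.193]
tcp_rot: [0.866, 0.5, 0.0, 0.0]
contact_force: [0.3, -0.9, -0.2]
opening: 0.774
finger_force: 0.0
```

```bash
python3 -c "
from plan import *
chain([(.5145,.2869,.195,-30,6)])"
```

```text
now [0.5782 0.0029 0.193 ] -30.0
-> (0.5145, 0.2869, 0.195, -30)
[0, 0, np.float64(0.0001)] [np.float64(0.0357), np.float64(-0.0328), np.float64(-0.0003)]
[0, 0, np.float64(0.0001)] [np.float64(0.0357), np.float64(-0.0328), np.float64(-0.0003)]
[0, 0, np.float64(0.0001)] [np.float64(0.0357), np.float64(-0.0328), np.float64(-0.0003)]
[0, 0, np.float64(0.0001)] [np.float64(0.0357), np.float64(-0.0328), np.float64(-0.0003)]
[0, 0, np.float64(0.0001)] [np.float64(0.0357), np.float64(-0.0328), np.float64(-0.0003)]
[0, 0, np.float64(0.0001)] [np.float64(0.0357), np.float64(-0.0329), np.float64(-0.0003)]
```

>>> drive_tool:
  moves:
    - [[0,0,0],[0.0357,-0.0328,0],0.066]
    - [[0,0,0],[0.0357,-0.0328,0],0.066]
    - [[0,0,0],[0.0357,-0.0328,0],0.066]
    - [[0,0,0],[0.0357,-0.0328,0],0.066]
    - [[0,0,0],[0.0357,-0.0328,0],0.066]
  grip_force: 40

```text
time: 38.33
eef_pos: [0.5251, 0.2411, 0.1925]
tcp_rot: [0.866, 0.5, 0.001, 0.0]
contact_force: [-0.2, 0.1, 0.3]
opening: 0.776
finger_force: 0.0
```

>>> drive_tool:
  moves:
    - [[0,0,0],[0.0357,-0.0328,0],0.066]
    - [[0,0,0],[0,0,0.02],0.066]
    - [[0,0,0],[0,0,0],0.066]
    - [[0,0,0],[0,0,0],0.066]

```text
time: 38.83
eef_pos: [0.515, 0.2857, 0.1709]
tcp_rot: [0.866, 0.5, -0.0, 0.0]
contact_force: [0.0, -0.2, 0.2]
opening: 0.771
finger_force: 0.0
```

```bash
python3 -c "
from plan import *
c=ctrl.read_camera('side'); crop(c['image'],130,120,440,350,2.5,'pics/b3.png')
chain([(.5145,.2869,.0815,-30,3)])"
```

```text
now [0.5153 0.2857 0.1713] -30.1
-> (0.5145, 0.2869, 0.0815, -30)
[0, 0, np.float64(-0.0004)] [np.float64(0.0002), np.float64(-0.0004), np.float64(0.0299)]
[0, 0, np.float64(-0.0004)] [np.float64(0.0002), np.float64(-0.0004), np.float64(0.0299)]
[0, 0, np.float64(-0.0004)] [np.float64(0.0002), np.float64(-0.0004), np.float64(0.0299)]
```

View pics/b3.png

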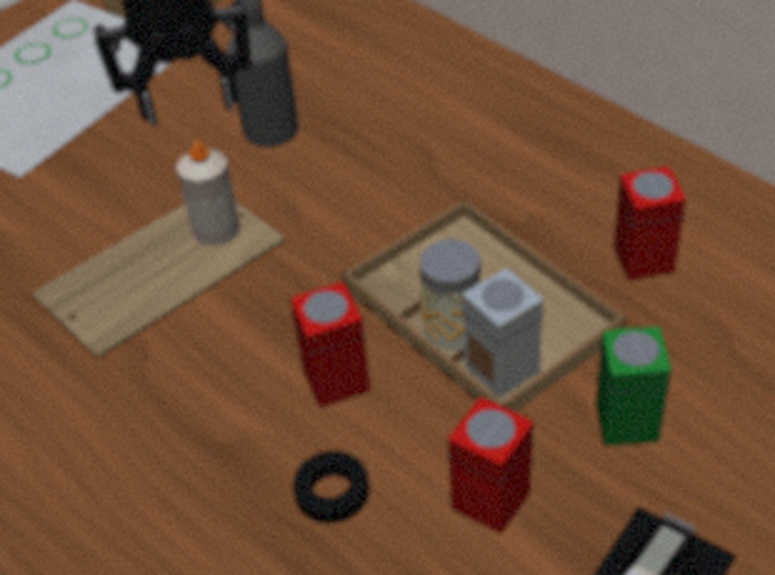

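The jar (450,265) and tin (505,300) stand back in their bays. The glue is on the board with the gripper above it, clear of the flask.

>>> drive_tool:
  moves:
    - [[0,0,0],[0.0006,-0.0012,0.03],0.066]
    - [[0,0,0],[0,0,0.03],0.066]
    - [[0,0,0],[0,0,0.029],0.066]
    - [[0,0,0],[0,0,0],0.066]

```text
time: 39.38
eef_pos: [0.5127, 0.2864, 0.0797]
tcp_rot: [0.866, 0.5, -0.003, -0.0]
contact_force: [0.3, -0.2, -0.0]
opening: 0.773
finger_force: 0.0
```

>>> drive_tool:
  moves:
    - [[0,0,0],[0,0,0],0.04]
    - [[0,0,0],[0,0,0],0.04]
    - [[0,0,0],[0,0,0],0.04]
    - [[0,0,0],[0,0,0],0.04]

```text
time: 39.88
eef_pos: [0.5151, 0.2882, 0.0835]
tcp_rot: [0.866, 0.5, 0.001, 0.001]
contact_force: [0.1, -0.9, 5.1]
opening: 0.568
finger_force: 42.1
```

>>> drive_tool:
  moves:
    - [[0,0,0],[0,0,-0.03],0.04]
    - [[0,0,0],[0,0,-0.045],0.04]
    - [[0,0,0],[0,0,-0.045],0.04]
    - [[0,0,0],[0,0,0],0.04]

```text
time: 40.38
eef_pos: [0.516, 0.2889, 0.2062]
tcp_rot: [0.866, 0.5, 0.004, 0.001]
contact_force: [0.4, 0.5, -0.9]
opening: 0.568
finger_force: 42.3
```

```bash
python3 -c "
from plan import *
chain([(.5845,.083,.2,-30,5)])"
```

```text
now [0.516  0.2889 0.2062] -30.0
-> (0.5845, 0.083, 0.2, -30)
[0, 0, np.float64(0.0002)] [np.float64(-0.0288), np.float64(0.0324), np.float64(0.0012)]
[0, 0, np.float64(0.0002)] [np.float64(-0.0288), np.float64(0.0324), np.float64(0.0012)]
[0, 0, np.float64(0.0002)] [np.float64(-0.0288), np.float64(0.0324), np.float64(0.0012)]
[0, 0, np.float64(0.0002)] [np.float64(-0.0288), np.float64(0.0324), np.float64(0.0012)]
[0, 0, np.float64(0.0002)] [np.float64(-0.0288), np.float64(0.0324), np.float64(0.0012)]
```

>>> drive_tool:
  moves:
    - [[0,0,0],[-0.0288,0.0324,0],0.04]
    - [[0,0,0],[-0.0288,0.0324,0],0.04]
    - [[0,0,0],[-0.0288,0.0324,0],0.04]
    - [[0,0,0],[-0.0288,0.0324,0],0.04]
    - [[0,0,0],[-0.0288,0.0324,0],0.04]

```text
time: 41.0
eef_pos: [0.5811, 0.0811, 0.1987]
tcp_rot: [0.866, 0.5, -0.002, -0.001]
contact_force: [0.3, 0.5, -1.1]
opening: 0.566
finger_force: 42.3
```

>>> drive_tool:
  moves:
    - [[0,0,0],[0,0,0],0.04]
    - [[0,0,0],[0,0,0.03],0.04]
    - [[0,0,0],[0,0,0.03],0.04]
    - [[0,0,0],[0,0,0],0.04]
    - [[0,0,0],[0,0,0],0.04]

```text
time: 41.62
eef_pos: [0.5823, 0.0829, 0.1418]
tcp_rot: [0.866, 0.501, -0.0, -0.0]
contact_force: [0.0, 0.2, -1.4]
opening: 0.571
finger_force: 42.3
```

```bash
python3 -c "
from plan import *
chain([(.5845,.083,.0825,-30,1)])"
```

```text
now [0.5823 0.0829 0.1418] -29.9
-> (0.5845, 0.083, 0.0825, -30)
[0, 0, np.float64(0.0013)] [np.float64(0.0012), np.float64(0.0019), np.float64(0.0593)]
```

>>> drive_tool:
  moves:
    - [[0,0,0],[0.001,0.002,0.025],0.04]
    - [[0,0,0],[0,0,0.022],0.04]
    - [[0,0,0],[0,0,0.009],0.04]
    - [[0,0,0],[0,0,0],0.04]
    - [[0,0,0],[0,0,0],0.04]

```text
time: 42.25
eef_pos: [0.5856, 0.0822, 0.0873]
tcp_rot: [0.866, 0.5, 0.001, 0.001]
contact_force: [0.5, 0.0, -1.7]
opening: 0.566
finger_force: 42.3
```

Lower, release, rise, then back off towards the board side for the final look.

>>> drive_tool:
  moves:
    - [[0,0,0],[0,0,0.003],0.04]
    - [[0,0,0],[0,0,0.0015],0.04]
    - [[0,0,0],[0,0,0],0.04]

```text
time: 42.62
eef_pos: [0.5851, 0.0821, 0.0825]
tcp_rot: [0.866, 0.5, 0.0, 0.0]
contact_force: [-2.0, 0.9, 5.1]
opening: 0.567
finger_force: 42.9
```

>>> drive_tool:
  moves:
    - [[0,0,0],[0,0,0],0.055]
    - [[0,0,0],[0,0,0],0.064]
    - [[0,0,0],[0,0,-0.02],0.064]
    - [[0,0,0],[0,0,-0.045],0.064]
    - [[0,0,0],[0,0,-0.045],0.064]

```text
time: 43.25
eef_pos: [0.5846, 0.0821, 0.1935]
tcp_rot: [0.866, 0.5, 0.0, 0.0]
contact_force: [0.7, -1.1, -0.2]
opening: 0.75
finger_force: 0.0
```

>>> drive_tool:
  moves:
    - [[0,0,0],[0.036,-0.025,0],0.064]
    - [[0,0,0],[0.036,-0.04,0],0.064]
    - [[0,0,0],[0.036,-0.04,0],0.064]
    - [[0,0,0],[0.03,-0.04,0],0.064]
    - [[0,0,0],[0,0,0],0.064]

```text
time: 43.88
eef_pos: [0.5267, 0.277, 0.1927]
tcp_rot: [0.865, 0.502, 0.001, -0.0]
contact_force: [-0.0, 0.0, 0.1]
opening: 0.75
finger_force: 0.0
```

Run:
```python
from plan import *
print(ctrl.get_state()["eef_pos"])
for i in range(1):
    c=ctrl.read_camera('top'); crop(c['image'],250,100,530,310,2.8,'pics/f1.png')
d=ctrl.read_camera('side'); cv2.imwrite('pics/f2.png',d['image'][:,:,::-1])
```

```text
[0.5266962  0.27695168 0.1927212 ]
```

View pics/f1.png

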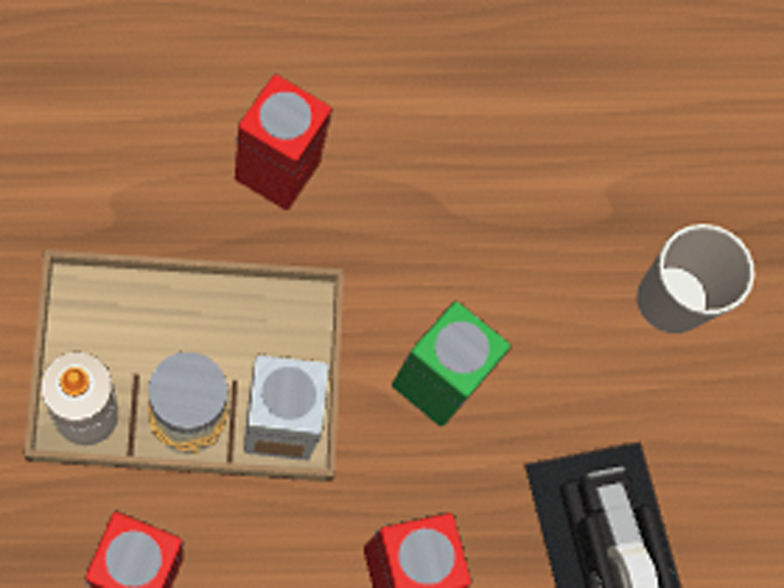

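View pics/f2.png

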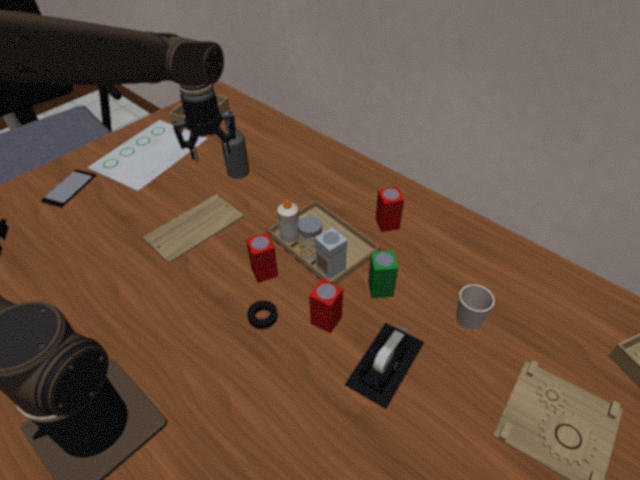

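The glue, jar and tin stand upright in their own bays. The dispenser is on the mat, the flask, cup and tape roll are where they were, and the gripper is free.

```bash
python3 -c "
from plant import ctrl
print(ctrl.sign_off())"
```

```text
the job is handed in; nothing more can be done
None
```

The job is handed in: the dispenser is centred lengthwise on the mat to within about 4 mm and 1°, the glue, jar and tin are back upright in their own bays, and the cup, flask and tape roll were left where they were.

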